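Prop the dehumidifier flap with the cedar block and set the humidity knob

TASK

The clear control flap on top of the closet dehumidifier will not stay up by itself. Lift it with the cedar block and lower the block on its long edge into the recess beside the knob, front to back, so that it props the flap well open without forcing the flap or the block; then turn the humidity knob clockwise until its white pointer is at the green mark. Leave the flap propped on the block and everything else on the shelf undisturbed.

Things in the scene. Friction and masses are not known exactly. Their poses are not given: they have to be found in the camera images.
- dehumidifier: low white dehumidifier, fixed, 218 deep (x) x 250 wide (y) x 140 high; origin at the centre of its underside, x to its back, so its front face is at x = -109. In its top is a recess 26 deep (floor at z = 114), x = -100 to +14, y = -95 to +95, front wall 9 thick; the knob stands in its left part (y = +42), the part at y below -10 is empty
- hinge (a point): middle of the flap's hinge line, on the rear edge of the recess, level with the machine's top (x = +14, z = 140 in the dehumidifier's frame); the line runs along the dehumidifier's y. The flap swings up and back to a stop at 1.518 rad, just short of upright, so it drops shut if let go; at the stop it gives no further
- flap: clear plastic flap over the recess, 110 g, shut at the start, 143 long x 200 wide x 4 thick. Origin on the hinge line; underside in its own z = 0 plane; reaches to x = -143, so when shut its front edge overhangs the machine's front face by 20, a lip to lift it by. Opens by a turn about +y (its tilt is the opening). Light to lift; never press it with more than 15 N
- knob (a joint): humidity knob in the recess, stiff (0.06 N m), rad, grows clockwise seen from above, 0 to 2.2; stays where it is left. Its pointer is at the green mark at 1.30
- knob_grip (a point): on the upright knob axis at mid-height of its grip bar, 16.5 above the recess floor. The bar is 38 long x 11 wide and stands from 8 to 23 above the recess floor on a round skirt of 40 diameter; x of this point points along the bar to its white-pointer end
- mark (a point): green mark on the recess floor, 30 from the knob axis
- cedar: loose cedar block, 111 long (x) x 28 wide (y) x 45 high, edges rounded by 2, 40 to 80 g, origin at the centre of its underside, stands on its long edge. Set front to back in the recess it has 3 to spare and stands 19 above the machine's top; the flap then leans on its rear top edge at 1.40 to 1.50 rad. Never press it on the machine with more than 18 N
- organizer: white pill organizer, shut, 165 x 36 x 24, bystander; origin under its centre
- dish: round glass dish, 110 diameter x 35 high, bystander; origin under its centre
- dispenser: clear push dispenser with hair ties, 76 diameter x 112 high, bystander; origin under its centre
- tray: wooden valet tray, 160 x 240 x 30, bystander; origin under its centre
- tie_clip: steel tie clip, 55 x 7 x 7, in the tray, bystander; origin under its centre
- polish: round shoe polish tin, 72 diameter x 30 high, bystander; origin under its centre
There are look-alikes about, which are no part of the job. Leave any pink or yellow look-alike of the cedar alone.

How it is judged:
By the outcome, as a careful person would: the job done as asked, in the order asked, and still so for the second after the job is handed in, with the robot touching nothing.
It also fails if it takes over 72 s, if anything falls off the work surface, if the arm or the gripper's body presses on something with over 40 N, if the wrist force passes 120 N, or if a joint passes its speed limit or range.

ROBOT

A 7-joint arm with a two-finger parallel gripper is mounted at the origin on the work surface. World frame = base frame: x ahead of the robot, y to its left, z up, the work surface at z = 0. Lengths are in m, angles in rad, forces in N, time in s.
With the tool pointing down it reaches from about 0.4 to 0.85 m from the base axis. Payload 10.4 kg.
Tool frame: the origin (TCP) lies between the finger pads; the fingertips stand 8 mm ahead of it and the grasp point (between the pads) lies 11 mm behind it; z points along the fingers, y is the direction in which the jaws open and shut (so a half turn about z gives the same grasp; the last joint's range is limited). The gripper opens to 85 mm and grips with 20 to 120 N. Pads are 22 mm wide; open, the fingers measure 114 mm over their backs; the gripper's body (76 mm by 85 mm) begins 54 mm behind the grasp point. The pads swing forward as they close: fully open they stand 13 mm farther back than shut.
Start: joints at [1.276, 0.332, -0.065, 1.46, 0.022, 1.35, -0.088], TCP at [0.168, -0.602, 0.239] pointing down, gripper open.
Joint ranges: [-2.6, 2.6], [-0.5, 2.12], [-1.47, 1.34], [0.16, 2.42], [-1.27, 4.41], [0.06, 2.06], [-2.6, 2.6]. Speed limits (rad/s): [2.22, 2.22, 2.79, 2.79, 3.14, 3.14, 3.14].

INTERFACE

Orientations are given as a unit quaternion [x, y, z, w].
In Python, from workcell import manip, camera, camera_params, trace, place_of gives the robot as it stands. The module is installed in compiled form; this text tells all that it offers.
- The arm moves only by the tool move_arm, never from a script. Its argument "steps" is a list of rows, each an object with "offset": the shift along the tool's x, y, z scaled (see below), a list of three; "delta_rot": the turn, a rotation vector about the tool's x, y, z scaled (see below), a list of three. In form: [{"offset": [dx, dy, dz], "delta_rot": [wx, wy, wz]}, ...]. A call has 1 to 20 rows; each row is the pose to reach, as a shift and turn from the pose commanded when the call began, along the tool's axes at that moment; what a row does not reach only later rows make up. The controller multiplies each number of a shift by 0.15 m and each number of a turn by 90 degrees. A row lasts 1/12 s, in which the tool goes at most 41.7 mm and 7.16 degrees, less where a joint would pass 70% of its speed; a pose out of reach is approached as far as the arm can. A call with a number of a shift or a turn outside -1 to 1 is refused whole. A call with a gripper value outside its range is refused whole. "hand" is the gripper's target within -1 to 1 (fully open at 1, half-way at 0, shut at -1), set as the call begins (left out, the last holds). The fingers move at their own pace and stop on an object; "squeeze" is the grip in N (left out, the last holds). Time passes only in rows, so rows that repeat a pose let the fingers close. It gives the time, the measured TCP pose, the force and the opening at its end, in the units of the state.
- manip.get_obs(): the state, without advancing time (a new reading comes with each control period).
- camera(name): name is "scene" or "side" or "wrist"; returns the picture (480x640x3 uint8, red, green, blue); there is no depth.
- camera_params(name): a dict with "fovy" (degrees; the focal length in pixels is half the picture's height over the tangent of half this angle, whatever the lens; pixels are square), "cx", "cy" (the principal point, pixels), "world_from_camera" (4x4, takes a point from camera to world coordinates). Camera axes: x right, y down, z forward; pixel columns grow to the right and rows downward; lengths in m; the calibration is good to about 2 mm. The wrist camera is an equidistant fisheye: a pixel r from the principal point sees the ray r / f radians off the axis. A picture is of the moment at which its call begins: read the wrist's pose just before it. camera_params takes no time and is no camera call; for the wrist camera it gives the pose at the moment of the call.
- manip.hand_in(): hands the job in, once; it reports no verdict.
Trained networks look in the newest picture that a camera, given by its name, has taken for a name from the list of things; names that differ only in an ending like _2 or _b are one class to them, and where a whole thing is asked for, a point or a joint stands for the part that bears it (a point fixed in the world has none). Each returns a list of dicts, best first, with "p" (0 to 1); they miss things now and then, are a little off and sometimes report something else, mostly with a low value. They report only what shows in the picture. A call takes as long as a camera call. They do not tell look-alikes from the thing itself.
- trace(camera, label): "mask" (480x640 bool, what is visible of it) and "extent" ([left, top, right, bottom] in pixels, round what is visible of it).
- place_of(camera, label): "uv" ([column, row] in pixels: a listed point, or the origin of a listed thing).
The state is a dict: "clock": time; "joint_pos": joint angles; "joint_velocities": joint speeds; "tau": joint torques, N m; "position": TCP position; "ee_rot": TCP orientation; "ft_force": force on the tool from outside, world axes, zero at the start; "torque": the same for the moment, N m; "grip_width": opening from 0.0 (shut) to 1.0 (fully open).
Only numpy, scipy, OpenCV 4.12 (cv2) and the standard library are available. Lean on these libraries where they do the work, as an engineer would, in place of code of your own. Each camera call takes 0.05 s, during which the arm holds its last target.

## Working session

There is one attempt and no reset: what is moved stays moved. The work goes in short steps, Python scripts to look and compute and a tool call to move; the robot and the scene stay as the last step left them, time stands still between calls to the robot, and variables do not carry over. Pictures are saved under pics/ and viewed, and the job is handed in when it is done.

Besides the shell and the picture viewer there is one more tool, called after "Emit:" in YAML: its name, and indented under it one key for each argument. move_arm: Moves the arm, as the interface text tells. Its arguments: {"type":"object","properties":{"steps":{"type":"array"},"hand":{"type":"number"},"squeeze":{"type":"number"}},"required":["steps"]}

```bash
mkdir -p pics; cat > h.py <<'E'
import numpy as np, cv2
from workcell import manip, camera, camera_params, trace, place_of
from scipy.spatial.transform import Rotation as R
def save(n,f):
    im=camera(n); cv2.imwrite(f'pics/{f}.png',im[:,:,::-1]); return im
def ray(n,uv,P=None):
    P=P or camera_params(n); f=240/np.tan(np.radians(P['fovy'])/2)
    d=np.array([uv[0]-P['cx'],uv[1]-P['cy']])/f
    if n=='wrist':
        r=np.hypot(*d); v=np.array([*(d/r*np.sin(r) if r>0 else d),np.cos(r)])
    else: v=np.array([*d,1.])
    T=np.array(P['world_from_camera']); return T[:3,3],T[:3,:3]@v
def atz(n,uv,z,P=None):
    o,v=ray(n,uv,P); return o+v*(z-o[2])/v[2]
def proj(n,p,P=None):
    P=P or camera_params(n); f=240/np.tan(np.radians(P['fovy'])/2)
    T=np.array(P['world_from_camera']); c=T[:3,:3].T@(np.asarray(p)-T[:3,3])
    if n=='wrist':
        r=np.hypot(c[0],c[1]); t=np.arctan2(r,c[2]); return np.array([P['cx'],P['cy']])+f*t*c[:2]/r
    return np.array([P['cx'],P['cy']])+f*c[:2]/c[2]
def tri(obs):
    A=np.zeros((3,3));b=np.zeros(3)
    for n,uv in obs:
        o,v=ray(n,uv); v=v/np.linalg.norm(v); M=np.eye(3)-np.outer(v,v); A+=M;b+=M@o
    return np.linalg.solve(A,b)
E
python3 - <<'E'
from h import *
for n in ['scene','side','wrist']:
    save(n,n+'0'); P=camera_params(n); print(n,P['fovy'],P['cx'],P['cy'],np.round(P['world_from_camera'],3).tolist())
o=manip.get_obs(); print({k:np.round(v,3).tolist() for k,v in o.items()})
E
```

```text
scene 57.22034143194557 327.30600573564584 230.2045164048417 [[0.874, 0.41, -0.261, 0.899], [0.486, -0.734, 0.475, -0.667], [0.003, -0.542, -0.84, 1.235], [0.0, 0.0, 0.0, 1.0]]
side 46.15190471653093 318.1874698105901 248.16115277395548 [[-0.699, -0.441, 0.564, -0.487], [-0.716, 0.429, -0.551, 0.995], [0.001, -0.788, -0.615, 1.235], [0.0, 0.0, 0.0, 1.0]]
wrist 65.70646984690485 319.2834754997088 237.5022561496189 [[0.268, -0.928, -0.259, 0.234], [-0.964, -0.258, -0.071, -0.584], [-0.001, 0.269, -0.963, 0.374], [0.0, 0.0, 0.0, 1.0]]
{'clock': 0.15, 'joint_pos': [1.276, 0.333, -0.065, 1.461, 0.022, 1.35, -0.089], 'joint_velocities': [-0.0, -0.002, 0.0, -0.003, 0.002, 0.002, 0.001], 'tau': [-0.0, -62.583, 0.048, -39.185, 0.016, 0.008, -0.0], 'position': [0.168, -0.602, 0.239], 'ee_rot': [0.991, 0.135, -0.0, -0.001], 'ft_force': [-0.618, 0.32, 0.244], 'torque': [0.005, 0.031, -0.037], 'grip_width': 0.996}
```

View pics/scene0.png

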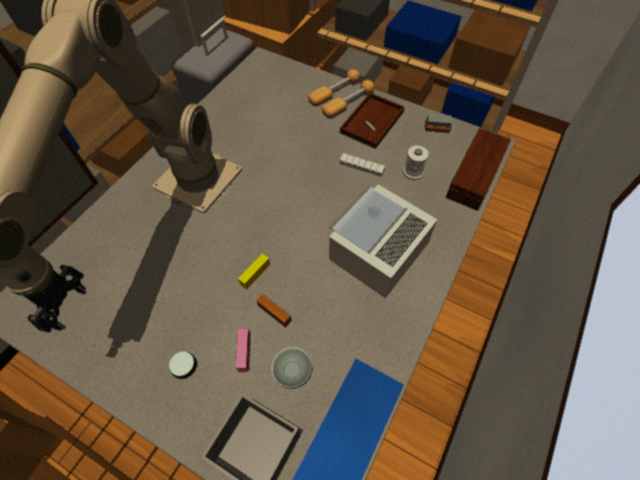

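View pics/side0.png

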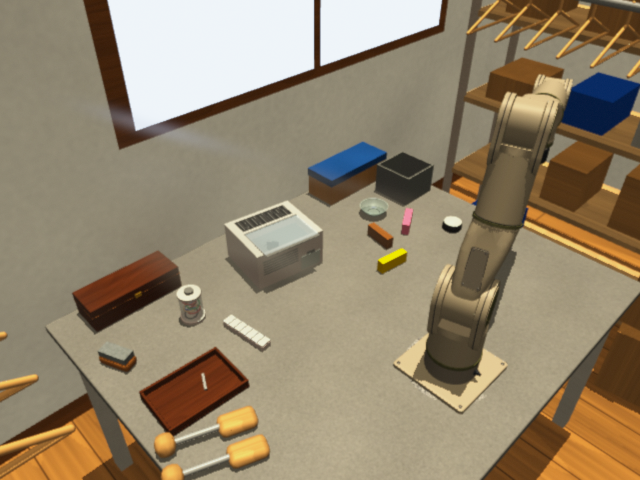

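View pics/wrist0.png

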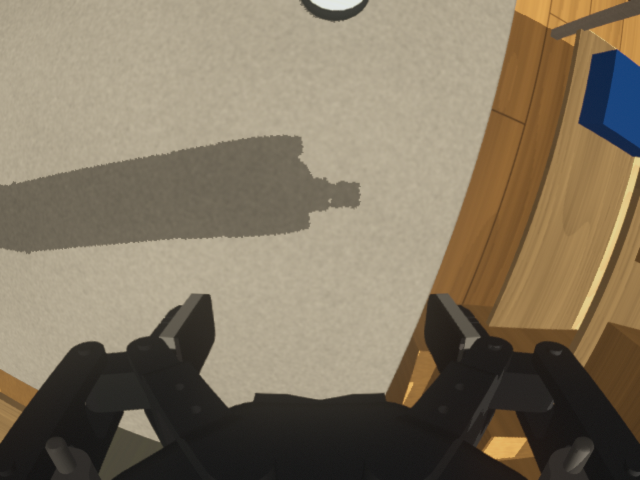

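The cedar is the orange-brown block at scene (274,310). The pink and yellow look-alikes are at (242,349) and (254,270), and the dehumidifier is near (382,238). Next I'll measure them.

```bash
python3 - <<'E'
from h import *
im={n:camera(n) for n in ['scene','side']}
for n in ['scene','side']:
    for l in ['hinge','knob_grip','mark','dehumidifier']:
        r=place_of(n,l)[:2]
        print(n,l,[(round(d['p'],2),np.round(d['uv'],1).tolist(),np.round(atz(n,d['uv'],dict(hinge=.14,knob_grip=.1305,mark=.114,dehumidifier=0)[l]),3).tolist()) for d in r])
    for d in trace(n,'cedar')[:4]:
        m=d['mask']; ys,xs=np.nonzero(m); print(n,d['p'],d['extent'],len(xs),im[n][m].mean(0).round(), atz(n,[xs.mean(),ys.mean()],.03).round(3))
        k=cv2.minAreaRect(np.c_[xs,ys].astype(np.float32)); print(np.array([atz(n,c,.045) for c in cv2.boxPoints(k)]).round(3).tolist())
for n,(x0,y0,x1,y1) in dict(scene=(310,170,450,300),side=(210,190,340,295)).items():
    cv2.imwrite(f'pics/{n}_crop.png',cv2.resize(im[n][y0:y1,x0:x1,::-1],None,fx=5,fy=5,interpolation=cv2.INTER_CUBIC))
for n,(x0,y0,x1,y1) in dict(scene=(225,245,305,380),side=(360,200,420,280)).items():
    cv2.imwrite(f'pics/{n}_cropc.png',cv2.resize(im[n][y0:y1,x0:x1,::-1],None,fx=4,fy=4,interpolation=cv2.INTER_CUBIC))
E
```

```text
scene hinge [(0.95, [388.8, 231.1], [0.72, 0.038, 0.14])]
scene knob_grip []
scene mark [(0.92, [376.2, 222.9], [0.669, 0.063, 0.114]), (0.54, [361.1, 164.8], [0.523, 0.25, 0.114])]
scene dehumidifier [(0.72, [382.6, 252.3], [0.714, 0.044, 0.0])]
scene 0.87 [255.6, 294.6, 292.3, 330.4] 527 [115.  66.  27.] [ 0.526 -0.307  0.03 ]
[[0.465, -0.318, 0.045], [0.47, -0.276, 0.045], [0.592, -0.302, 0.045], [0.585, -0.342, 0.045]]
scene 0.81 [234.9, 328.2, 249.5, 369.9] 526 [158.  92. 104.] [ 0.514 -0.447  0.03 ]
[[0.534, -0.507, 0.045], [0.469, -0.405, 0.045], [0.501, -0.39, 0.045], [0.564, -0.492, 0.045]]
scene 0.58 [241.1, 253.8, 268.6, 286.5] 502 [138. 126.   5.] [ 0.401 -0.229  0.03 ]
[[0.377, -0.283, 0.045], [0.396, -0.166, 0.045], [0.44, -0.18, 0.045], [0.42, -0.295, 0.045]]
side hinge [(0.87, [272.3, 222.0], [0.725, 0.025, 0.14]), (0.52, [371.5, 211.8], [0.533, -0.26, 0.14])]
side knob_grip [(0.42, [272.4, 223.0], [0.731, 0.02, 0.131])]
side mark [(0.83, [270.7, 242.0], [0.672, 0.079, 0.114])]
side dehumidifier [(0.76, [275.8, 262.3], [0.689, 0.049, 0.0])]
side 0.75 [377.9, 245.2, 408.4, 277.1] 407 [150. 131.   4.] [ 0.393 -0.212  0.03 ]
[[0.42, -0.15, 0.045], [0.402, -0.284, 0.045], [0.344, -0.246, 0.045], [0.364, -0.117, 0.045]]
side 0.66 [140.0, 348.3, 247.0, 436.9] 5035 [93. 44. 20.] [0.408 0.575 0.03 ]
[[0.493, 0.688, 0.045], [0.497, 0.421, 0.045], [0.306, 0.462, 0.045], [0.319, 0.706, 0.045]]
side 0.57 [371.7, 227.1, 393.2, 249.7] 366 [111.  70.  35.] [ 0.512 -0.295  0.03 ]
[[0.554, -0.253, 0.045], [0.578, -0.325, 0.045], [0.445, -0.302, 0.045], [0.426, -0.235, 0.045]]
side 0.54 [402.8, 210.5, 415.1, 233.1] 194 [191. 112. 123.] [ 0.505 -0.436  0.03 ]
[[0.462, -0.345, 0.045], [0.55, -0.48, 0.045], [0.523, -0.493, 0.045], [0.437, -0.358, 0.045]]
```

View pics/scene_crop.png

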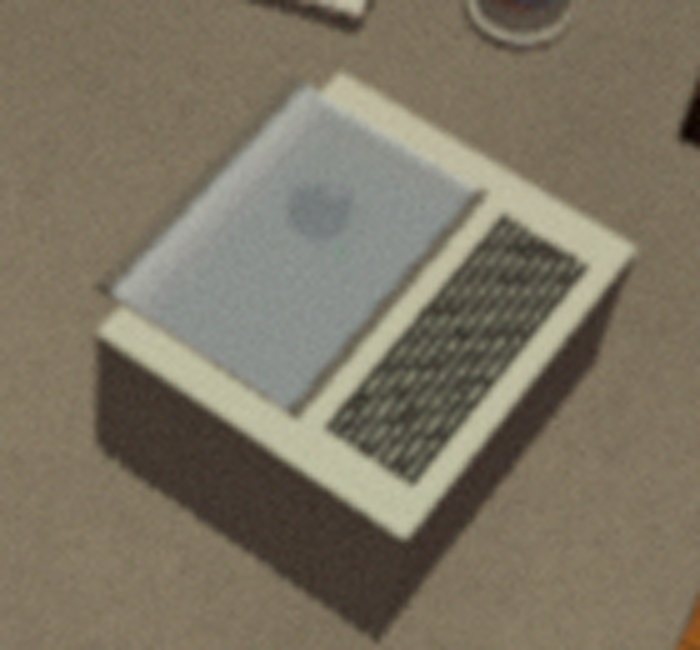

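View pics/side_crop.png

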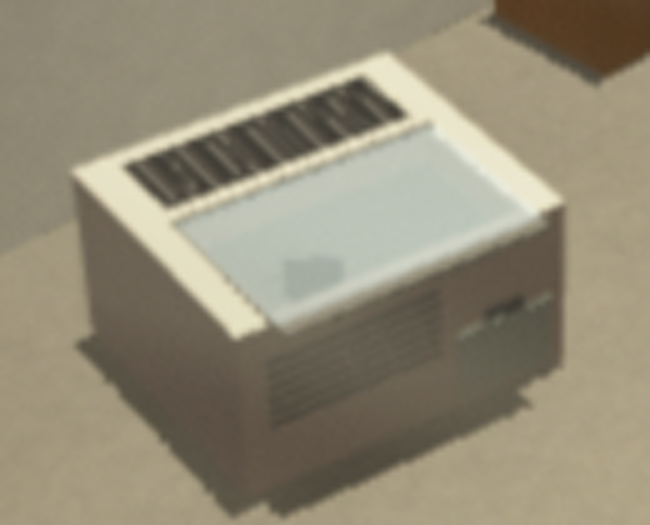

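View pics/scene_cropc.png

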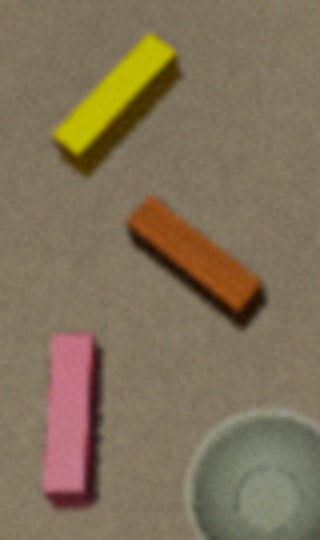

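View pics/side_cropc.png

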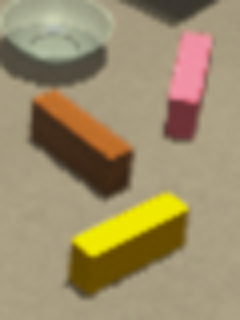

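```bash
python3 - <<'E'
from h import *
from scipy.optimize import least_squares
def fit(obs,L,W,z,x0,names=None):
    # obs: list (cam, uv, sx, sy)
    def pts(q,sx,sy):
        c,s=np.cos(q[2]),np.sin(q[2]); a,b=sx*L/2,sy*W/2
        return [q[0]+c*a-s*b,q[1]+s*a+c*b,z]
    f=lambda q:np.concatenate([proj(n,pts(q,sx,sy))-uv for n,uv,sx,sy in obs])
    r=least_squares(f,x0); print(r.x.round(4),r.fun.reshape(-1,2).round(1).tolist()); return r.x
A=[('scene',(391,278),1,-1),('scene',(437.2,220),1,1),('scene',(378,185),-1,1),('scene',(329.6,236.4),-1,-1)]
B=[('side',(225,225),1,1),('side',(288,201),1,-1),('side',(322.4,231),-1,-1),('side',(257.4,257.4),-1,1)]
for o in (A,B,A+B): fit(o,.218,.25,.14,[.7,.04,0])
A=[('scene',(263,294.2),-1,1),('scene',(256.7,300.5),-1,-1),('scene',(285,323),1,-1),('scene',(291,316),1,1)]
B=[('side',(368.7,224.2),1,1),('side',(373.7,222.5),1,-1),('side',(393.2,238),-1,-1),('side',(387,240),-1,1)]
for o in (A,B,A+B): fit(o,.109,.026,.045,[.52,-.3,-.2])
E
```

```text
[ 0.7031  0.0403 -0.1645] [[-0.0, 0.3], [0.3, -0.1], [0.1, -0.6], [-0.4, 0.2]]
[ 0.6983  0.0425 -0.1661] [[-0.5, -0.7], [-0.2, -0.1], [0.9, -0.2], [-0.2, 0.7]]
[ 0.7019  0.0407 -0.1648] [[-0.4, -0.0], [-0.0, -0.4], [-0.2, -0.8], [-0.7, -0.1], [-0.7, -1.3], [-0.5, -0.7], [0.5, -0.9], [-0.4, -0.1]]
[ 0.5251 -0.3045 -0.1643] [[-0.0, 0.0], [0.2, 0.1], [-0.1, -0.2], [-0.0, 0.1]]
[ 0.5184 -0.3001 -0.2042] [[-0.3, 0.5], [0.5, -0.0], [-0.3, -0.4], [0.1, -0.0]]
[ 0.5233 -0.3038 -0.1775] [[-0.2, -0.6], [-0.1, -0.6], [-0.7, -0.5], [-0.6, -0.2], [-0.8, -0.3], [-0.2, -0.9], [-0.4, -1.6], [0.1, -1.1]]
```

```bash
cat >> h.py <<'E'
import json,os
M=np.array([.702,.041]); MY=-.165
def m2w(p):
    c,s=np.cos(MY),np.sin(MY); return np.array([M[0]+c*p[0]-s*p[1],M[1]+s*p[0]+c*p[1],p[2]])
def w2m(p):
    c,s=np.cos(MY),np.sin(MY); d=np.array(p[:2])-M; return np.array([c*d[0]+s*d[1],-s*d[0]+c*d[1],p[2]])
def down(yaw,pitch=0):
    "tool x along yaw, z down; pitch>0: front(-x) end low, hand leans to -x"
    return R.from_euler('z',yaw)*R.from_euler('y',-pitch)*R.from_matrix(np.diag([1,-1,-1.]))
def cmd():
    if os.path.exists('cmd.json'): p,q=json.load(open('cmd.json')); return np.array(p),R.from_quat(q)
    o=manip.get_obs(); return np.array(o['position']),R.from_quat(o['ee_rot'])
def sent(off,rot):
    p,r=cmd(); p=p+r.apply(np.array(off)*.15); r=r*R.from_rotvec(np.array(rot)*np.pi/2)
    json.dump([p.tolist(),r.as_quat().tolist()],open('cmd.json','w'))
def rel(p,r):
    p0,r0=cmd(); return (r0.inv().apply(np.array(p)-p0)/.15).round(3).tolist(),((r0.inv()*r).as_rotvec()/(np.pi/2)).round(3).tolist()
def st():
    o=manip.get_obs(); p,r=cmd(); ro=R.from_quat(o['ee_rot'])
    print('t',round(o['clock'],2),'pos',np.round(o['position'],4).tolist(),'err mm',((np.array(o['position'])-p)*1e3).round(1).tolist(),'roterr',((r.inv()*ro).as_rotvec()).round(3).tolist(),'F',np.round(o['ft_force'],1).tolist(),'g',round(o['grip_width'],3),'j',np.round(o['joint_pos'],2).tolist(),'m',w2m(o['position']).round(4).tolist())
E
python3 - <<'E'
from h import *
p,r=cmd(); json.dump([p.tolist(),r.as_quat().tolist()],open('cmd.json','w'))
g=np.array([.5235,-.3038])-.027*np.array([np.cos(-.172),np.sin(-.172)])
print(g)
print(rel([*g,.2],down(-.168)))
E
```

```text
[ 0.4968984  -0.29917886]
([2.656, -1.356, 0.262], [0.0, -0.0, 0.28])
```

Emit:
move_arm:
  steps:
    - {"offset": [0.9,-0.45,0.09],"delta_rot": [0,0,0]}
    - {"offset": [0.9,-0.45,0.09],"delta_rot": [0,0,0]}
    - {"offset": [0.9,-0.45,0.09],"delta_rot": [0,0,0]}
    - {"offset": [0.9,-0.45,0.09],"delta_rot": [0,0,0]}
    - {"offset": [0.9,-0.45,0.09],"delta_rot": [0,0,0]}
  hand: 0.5

```text
clock: 1.17
position: [0.2857, -0.496, 0.2257]
ee_rot: [0.99, 0.14, 0.001, -0.001]
ft_force: [0.8, 0.4, -0.5]
grip_width: 0.75
```

Emit:
move_arm:
  steps:
    - {"offset": [0.9,-0.45,0.09],"delta_rot": [0,0,0]}
    - {"offset": [0.9,-0.45,0.09],"delta_rot": [0,0,0]}
    - {"offset": [0.9,-0.45,0.09],"delta_rot": [0,0,0]}
    - {"offset": [0.9,-0.45,0.09],"delta_rot": [0,0,0]}
    - {"offset": [0.9,-0.45,0.09],"delta_rot": [0,0,0]}

```text
clock: 1.58
position: [0.3967, -0.3942, 0.2121]
ee_rot: [0.99, 0.14, 0.001, -0.001]
ft_force: [0.1, 1.0, -0.9]
grip_width: 0.752
```

Emit:
move_arm:
  steps:
    - {"offset": [0.856,-0.456,0.082],"delta_rot": [0,0,0.28]}
    - {"offset": [0.856,-0.456,0.082],"delta_rot": [0,0,0.28]}
    - {"offset": [0.856,-0.456,0.082],"delta_rot": [0,0,0.28]}
    - {"offset": [0.856,-0.456,0.082],"delta_rot": [0,0,0.28]}
    - {"offset": [0.856,-0.456,0.082],"delta_rot": [0,0,0.28]}
    - {"offset": [0.856,-0.456,0.082],"delta_rot": [0,0,0.28]}

```text
clock: 2.08
position: [0.4981, -0.2977, 0.1998]
ee_rot: [0.997, -0.082, -0.0, -0.0]
ft_force: [-0.5, 0.2, 0.6]
grip_width: 0.751
```

```bash
python3 - <<'E'
from h import *
sent([.9,-.45,.09],[0,0,0]);sent([.9,-.45,.09],[0,0,0]);sent([.856,-.456,.082],[0,0,.28])
st(); save('wrist','w1')
P=camera_params('wrist')
for d in trace('wrist','cedar')[:3]:
    ys,xs=np.nonzero(d['mask']); k=cv2.minAreaRect(np.c_[xs,ys].astype(np.float32)); print(d['p'],d['extent'],np.array([atz('wrist',c,.045,P) for c in cv2.boxPoints(k)]).round(3).tolist())
E
```

```text
t 2.08 pos [0.4981, -0.2977, 0.1998] err mm [1.1, 1.5, -0.2] roterr [0.001, -0.0, -0.004] F [-0.5, 0.2, 0.6] g 0.751 j [0.71, 0.28, -0.3, 1.63, 0.08, 1.25, -1.34] m [-0.1455, -0.3676, 0.1998]
0.91 [422.6, 130.8, 536.0, 236.8] [[0.5, -0.38, 0.045], [0.56, -0.475, 0.045], [0.527, -0.504, 0.045], [0.466, -0.404, 0.045]]
0.66 [300.5, 123.8, 339.6, 261.4] [[0.577, -0.3, 0.045], [0.572, -0.328, 0.045], [0.464, -0.31, 0.045], [0.469, -0.281, 0.045]]
```

View pics/w1.png

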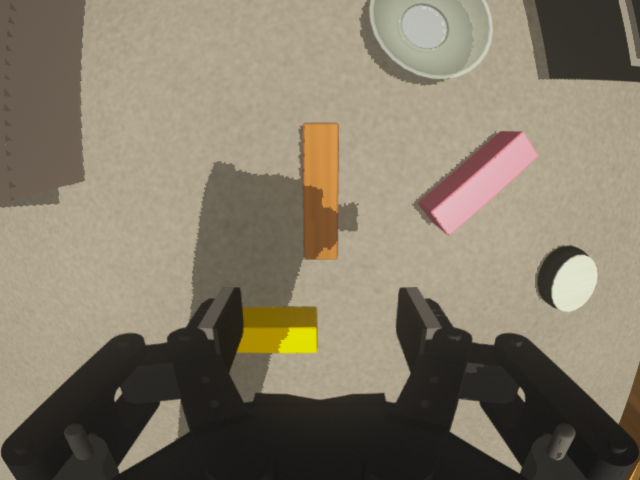

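```bash
python3 - <<'E'
from h import *
st()
g=np.array([.5222,-.3043])-.027*np.array([np.cos(-.172),np.sin(-.172)])
print(rel([*g,.08],down(-.172)),rel([*g,.029],down(-.172)))
E
```

```text
t 2.18 pos [0.4962, -0.3004, 0.2] err mm [-0.7, -1.2, -0.0] roterr [-0.001, -0.0, -0.0] F [-0.5, -0.1, 0.1] g 0.749 j [0.71, 0.27, -0.29, 1.63, 0.08, 1.25, -1.34] m [-0.1469, -0.3706, 0.2]
([-0.009, 0.005, 0.8], [0.0, -0.0, 0.002]) ([-0.009, 0.005, 1.14], [0.0, -0.0, 0.002])
```

Emit:
move_arm:
  steps:
    - {"offset": [-0.01,0.0,0.2],"delta_rot": [0,0,0]}
    - {"offset": [-0.01,0.0,0.4],"delta_rot": [0,0,0]}
    - {"offset": [-0.01,0.0,0.6],"delta_rot": [0,0,0]}
    - {"offset": [-0.01,0.0,0.7],"delta_rot": [0,0,0]}
    - {"offset": [-0.01,0.0,0.8],"delta_rot": [0,0,0]}
    - {"offset": [-0.01,0.0,0.8],"delta_rot": [0,0,0]}

```text
clock: 2.68
position: [0.4926, -0.3, 0.0771]
ee_rot: [0.996, -0.085, -0.002, -0.001]
ft_force: [-1.0, 0.3, -0.0]
grip_width: 0.752
```

Emit:
move_arm:
  steps:
    - {"offset": [0,0.0,0.1],"delta_rot": [0,0,0]}
    - {"offset": [0,0.0,0.2],"delta_rot": [0,0,0]}
    - {"offset": [0,0.0,0.3],"delta_rot": [0,0,0]}
    - {"offset": [0,0.0,0.34],"delta_rot": [0,0,0]}
    - {"offset": [0,0.0,0.34],"delta_rot": [0,0,0]}
    - {"offset": [0,0.0,0.34],"delta_rot": [0,0,0]}

```text
clock: 3.18
position: [0.4955, -0.2998, 0.0299]
ee_rot: [0.996, -0.084, 0.0, 0.0]
ft_force: [-0.1, -0.2, 0.5]
grip_width: 0.748
```

```bash
python3 - <<'E'
from h import *
sent([-.01,0,.8],[0,0,0]);sent([0,0,.34],[0,0,0])
save('wrist','w2');st()
E
```

```text
t 3.23 pos [0.4959, -0.2997, 0.0303] err mm [0.4, -0.8, 1.2] roterr [-0.001, 0.001, 0.0] F [0.4, 1.0, 0.8] g 0.748 j [0.69, 0.45, -0.27, 1.78, 0.15, 0.93, -1.39] m [-0.1474, -0.37, 0.0303]
```

View pics/w2.png

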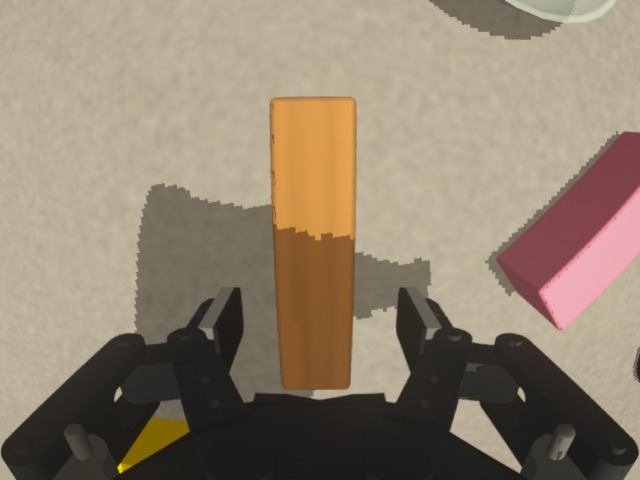

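The block (image columns 271–356, rows 97–388) is centred between the pads, so I'll close on it.

Emit:
move_arm:
  steps:
    - {"offset": [0,0,0],"delta_rot": [0,0,0]}
    - {"offset": [0,0,0],"delta_rot": [0,0,0]}
    - {"offset": [0,0,0],"delta_rot": [0,0,0]}
    - {"offset": [0,0,0],"delta_rot": [0,0,0]}
    - {"offset": [0,0,0],"delta_rot": [0,0,0]}
    - {"offset": [0,0,0],"delta_rot": [0,0,0]}
    - {"offset": [0,0,0],"delta_rot": [0,0,0]}
    - {"offset": [0,0,0],"delta_rot": [0,0,0]}
    - {"offset": [0,0,0],"delta_rot": [0,0,0]}
    - {"offset": [0,0,0],"delta_rot": [0,0,0]}
  hand: -1
  squeeze: 50

```text
clock: 4.07
position: [0.496, -0.2992, 0.0298]
ee_rot: [0.996, -0.084, 0.001, 0.0]
ft_force: [-0.6, 0.6, 5.5]
grip_width: 0.315
```

Emit:
move_arm:
  steps:
    - {"offset": [0,0,-0.1],"delta_rot": [0,0,0]}
    - {"offset": [0,0,-0.25],"delta_rot": [0,0,0]}
    - {"offset": [0,0,-0.4],"delta_rot": [0,0,0]}
    - {"offset": [0,0,-0.4],"delta_rot": [0,0,0]}
    - {"offset": [0,0,-0.4],"delta_rot": [0,0,0]}

```text
clock: 4.48
position: [0.4962, -0.2993, 0.0902]
ee_rot: [0.996, -0.084, 0.001, 0.001]
ft_force: [0.5, -0.6, -1.9]
grip_width: 0.32
```

```bash
python3 - <<'E'
from h import *
sent([0,0,-.4],[0,0,0])
save('wrist','w3');st()
E
```

```text
t 4.53 pos [0.4954, -0.299, 0.089] err mm [-0.1, 0.0, -0.1] roterr [-0.0, 0.0, -0.0] F [-0.5, -0.8, -1.4] g 0.321 j [0.7, 0.38, -0.29, 1.74, 0.12, 1.04, -1.37] m [-0.148, -0.3693, 0.089]
```

View pics/w3.png

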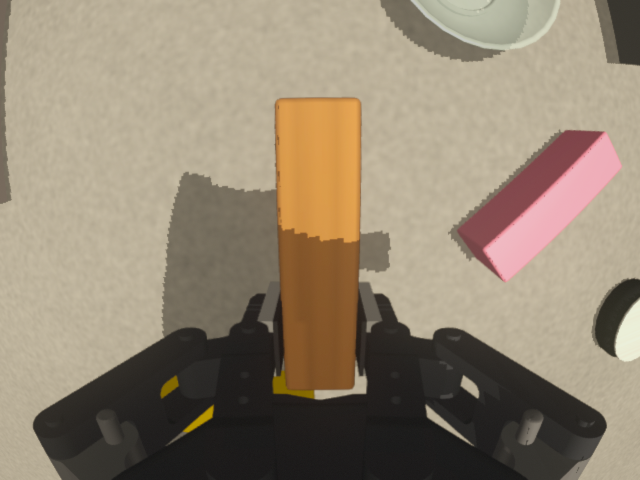

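```bash
python3 - <<'E'
from h import *
p,r=cmd(); P=camera_params('wrist')
for uv in [(277,99),(360,99),(286,388),(355,388)]:
    q=atz('wrist',uv,p[2]+.0152,P); print(r.inv().apply(q-p).round(4))
E
```

```text
[ 0.0808 -0.0128 -0.0152]
[ 0.0808  0.0136 -0.0152]
[-0.0281 -0.0129 -0.0152]
[-0.0282  0.015  -0.0152]
```

```bash
python3 - <<'E'
from h import *
for y in (-.26,-.15,-.05):
    print(m2w([-.24,y,.2]),rel(m2w([-.24,y,.2]),down(MY)))
E
```

```text
[ 0.42255399 -0.17604821  0.2       ] ([-0.616, -0.727, -0.74], [0.0, -0.0, -0.002])
[ 0.44062175 -0.06754219  0.2       ] ([-0.619, -1.46, -0.74], [0.0, -0.0, -0.002])
[0.45704698 0.03109964 0.2       ] ([-0.621, -2.127, -0.74], [0.0, -0.0, -0.002])
```

Emit:
move_arm:
  steps:
    - {"offset": [0,0,-0.25],"delta_rot": [0,0,0]}
    - {"offset": [0,0,-0.5],"delta_rot": [0,0,0]}
    - {"offset": [-0.1,-0.15,-0.74],"delta_rot": [0,0,0]}
    - {"offset": [-0.2,-0.4,-0.74],"delta_rot": [0,0,0]}
    - {"offset": [-0.32,-0.7,-0.74],"delta_rot": [0,0,0]}
    - {"offset": [-0.32,-0.7,-0.74],"delta_rot": [0,0,0]}

```text
clock: 5.03
position: [0.465, -0.1808, 0.1996]
ee_rot: [0.997, -0.081, -0.001, -0.001]
ft_force: [0.5, 0.9, 0.1]
grip_width: 0.316
```

Emit:
move_arm:
  steps:
    - {"offset": [-0.1,-0.25,0],"delta_rot": [0,0,0]}
    - {"offset": [-0.2,-0.5,0],"delta_rot": [0,0,0]}
    - {"offset": [-0.3,-0.7,0],"delta_rot": [0,0,0]}
    - {"offset": [-0.3,-0.7,0],"delta_rot": [0,0,0]}

```text
clock: 5.37
position: [0.4373, -0.07, 0.199]
ee_rot: [0.997, -0.08, -0.001, -0.0]
ft_force: [1.3, -0.8, -0.7]
grip_width: 0.315
```

Emit:
move_arm:
  steps:
    - {"offset": [0,-0.2,0],"delta_rot": [0,0,0]}
    - {"offset": [0,-0.45,0],"delta_rot": [0,0,0]}
    - {"offset": [0,-0.65,0],"delta_rot": [0,0,0]}
    - {"offset": [0,-0.73,0],"delta_rot": [0,0,0]}
    - {"offset": [0,-0.73,0],"delta_rot": [0,0,0]}
    - {"offset": [0,-0.73,0],"delta_rot": [0,0,0]}

```text
clock: 5.87
position: [0.4567, 0.0317, 0.199]
ee_rot: [0.997, -0.083, -0.001, 0.0]
ft_force: [0.6, -1.0, -0.6]
grip_width: 0.315
```

```bash
python3 - <<'E'
from h import *
sent([-.32,-.7,-.74],[0,0,0]);sent([-.3,-.7,0],[0,0,0]);sent([0,-.73,0],[0,0,0])
save('wrist','w4');st()
P=camera_params('wrist')
# overlay predicted machine points
im=cv2.imread('pics/w4.png')
for q in [(-.109,-.125,.14),(-.109,.125,.14),(.109,-.125,.14),(.109,.125,.14),(-.129,-.1,.142),(-.129,.1,.142),(.014,-.1,.144),(.014,.1,.144)]:
    u=proj('wrist',m2w(q),P); print(q,u.round(1)); cv2.circle(im,tuple(int(a) for a in u.round()),3,(0,0,255),1)
cv2.imwrite('pics/w4o.png',im)
for l in ['hinge','knob_grip','mark']:
    print(l,[(round(d['p'],2),np.round(d['uv'],1).tolist(),w2m(atz('wrist',d['uv'],dict(hinge=.14,knob_grip=.1305,mark=.114)[l],P)).round(4).tolist()) for d in place_of('wrist',l)[:2]])
E
```

```text
t 5.92 pos [0.4568, 0.0308, 0.1991] err mm [-0.5, -0.8, -0.9] roterr [-0.0, -0.002, 0.0] F [0.1, -0.9, -0.6] g 0.32 j [0.42, 0.03, -0.59, 1.91, 0.01, 1.21, -1.91] m [-0.2402, -0.0504, 0.1991]
(-0.109, -0.125, 0.14) [455.   28.9]
(-0.109, 0.125, 0.14) [40.7 61.1]
(0.109, -0.125, 0.14) [ 420.8 -214.5]
(0.109, 0.125, 0.14) [  90.1 -177.9]
(-0.129, -0.1, 0.142) [412.8  58.4]
(-0.129, 0.1, 0.142) [66.7 83.9]
(0.014, -0.1, 0.144) [ 399.3 -146.6]
(0.014, 0.1, 0.144) [  89.2 -109.4]
hinge []
knob_grip []
mark []
```

View pics/w4o.png

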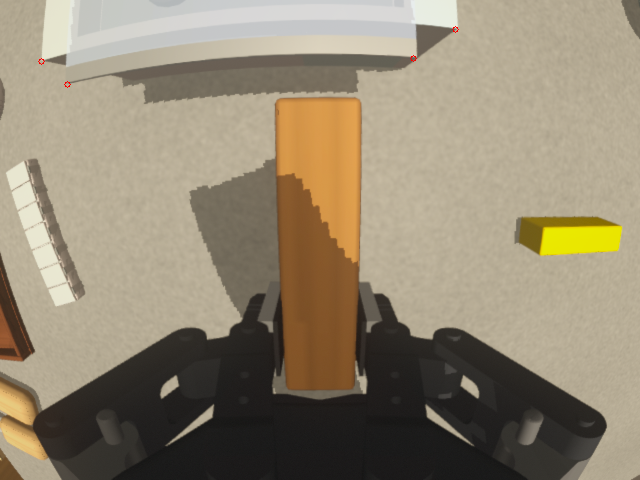

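The predicted machine corners land on the real ones, so the fit holds. Next I'll plan the lift: block rear edge under the lip, then along an arc.

```bash
cat >> h.py <<'E'
BE=np.array([.0822,0,-.0152])
def poseE(x,z,phi=0,y=-.05):
    r=down(MY,phi); return m2w([x,y,z])-r.apply(BE), r
def poseF(x,z,phi,y=-.05):
    c,s=np.cos(phi),np.sin(phi); return poseE(x+.111*c-.045*s,z+.111*s+.045*c,phi,y)
E
python3 - <<'E'
from h import *
st()
for e in [(-.158,.128),(-.14,.128),(-.118,.128)]: print(e,rel(*poseE(*e)))
E
```

```text
t 6.07 pos [0.4571, 0.0303, 0.1996] err mm [-0.2, -1.3, -0.4] roterr [-0.0, -0.001, 0.002] F [0.1, 0.1, -0.2] g 0.316 j [0.42, 0.02, -0.59, 1.91, 0.01, 1.21, -1.91] m [-0.2399, -0.0508, 0.1996]
(-0.158, 0.128) ([-0.002, 0.003, 0.581], [0.0, -0.0, -0.002])
(-0.14, 0.128) ([0.118, 0.003, 0.581], [0.0, -0.0, -0.002])
(-0.118, 0.128) ([0.264, 0.003, 0.581], [0.0, -0.0, -0.002])
```

Emit:
move_arm:
  steps:
    - {"offset": [0,0,0.2],"delta_rot": [0,0,0]}
    - {"offset": [0,0,0.4],"delta_rot": [0,0,0]}
    - {"offset": [0,0,0.58],"delta_rot": [0,0,0]}
    - {"offset": [0,0,0.58],"delta_rot": [0,0,0]}
    - {"offset": [0.06,0,0.58],"delta_rot": [0,0,0]}
    - {"offset": [0.12,0,0.58],"delta_rot": [0,0,0]}
    - {"offset": [0.19,0,0.58],"delta_rot": [0,0,0]}
    - {"offset": [0.26,0,0.58],"delta_rot": [0,0,0]}
    - {"offset": [0.26,0,0.58],"delta_rot": [0,0,0]}

```text
clock: 6.82
position: [0.4986, 0.0245, 0.1141]
ee_rot: [0.996, -0.085, 0.001, -0.0]
ft_force: [0.1, -0.3, -0.1]
grip_width: 0.317
```

```bash
python3 - <<'E'
from h import *
sent([.26,0,.58],[0,0,0]); st(); save('side','s5')
im=cv2.imread('pics/s5.png')[180:310,200:360]; cv2.imwrite('pics/s5c.png',cv2.resize(im,None,fx=5,fy=5))
s=.132
for t in np.linspace(0,1.25,21): print(round(t,2),rel(*poseE(.014-s*np.cos(t),.14+s*np.sin(t))))
E
```

```text
t 6.82 pos [0.4986, 0.0245, 0.1141] err mm [2.9, -0.6, 1.1] roterr [0.001, 0.003, 0.001] F [0.1, -0.3, -0.1] g 0.317 j [0.39, 0.22, -0.58, 1.91, 0.14, 1.05, -1.99] m [-0.1979, -0.0497, 0.1141]
0.0 ([0.005, 0.003, -0.079], [0.0, -0.0, -0.002])
0.06 ([0.006, 0.003, -0.134], [0.0, -0.0, -0.002])
0.12 ([0.011, 0.003, -0.188], [0.0, -0.0, -0.002])
0.19 ([0.02, 0.003, -0.243], [0.0, -0.0, -0.002])
0.25 ([0.032, 0.003, -0.296], [0.0, -0.0, -0.002])
0.31 ([0.047, 0.003, -0.349], [0.0, -0.0, -0.002])
0.38 ([0.066, 0.002, -0.401], [0.0, -0.0, -0.002])
0.44 ([0.087, 0.002, -0.452], [0.0, -0.0, -0.002])
0.5 ([0.112, 0.002, -0.501], [0.0, -0.0, -0.002])
0.56 ([0.14, 0.002, -0.548], [0.0, -0.0, -0.002])
0.62 ([0.171, 0.002, -0.594], [0.0, -0.0, -0.002])
0.69 ([0.204, 0.002, -0.637], [0.0, -0.0, -0.002])
0.75 ([0.241, 0.002, -0.679], [0.0, -0.0, -0.002])
0.81 ([0.279, 0.002, -0.718], [0.0, -0.0, -0.002])
0.88 ([0.32, 0.002, -0.754], [0.0, -0.0, -0.002])
0.94 ([0.364, 0.002, -0.788], [0.0, -0.0, -0.002])
1.0 ([0.409, 0.001, -0.819], [0.0, -0.0, -0.002])
1.06 ([0.456, 0.001, -0.847], [0.0, -0.0, -0.002])
1.12 ([0.505, 0.001, -0.873], [0.0, -0.0, -0.002])
1.19 ([0.555, 0.001, -0.895], [0.0, -0.0, -0.002])
1.25 ([0.607, 0.001, -0.914], [0.0, -0.0, -0.002])
```

View pics/s5c.png

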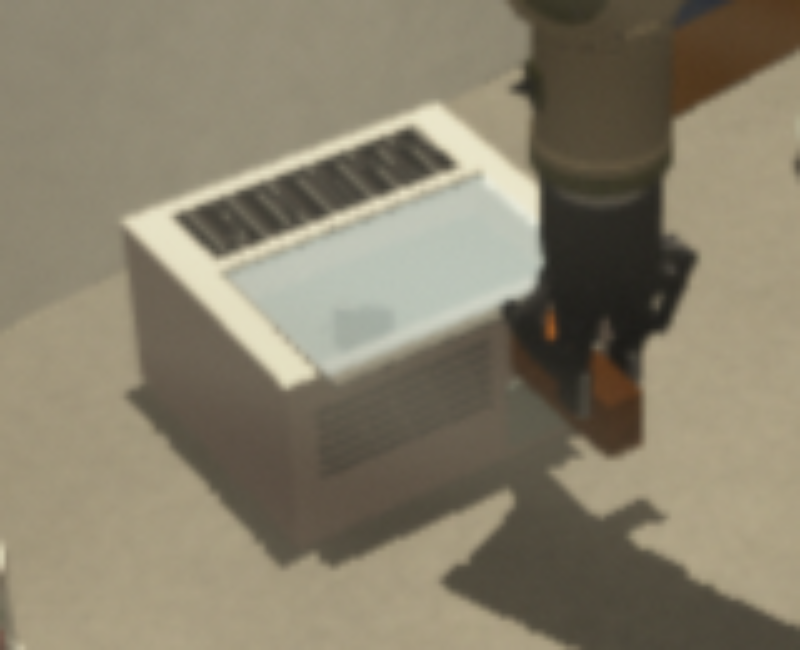

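Emit:
move_arm:
  steps:
    - {"offset": [0,0,-0.04],"delta_rot": [0,0,0]}
    - {"offset": [0,0,-0.08],"delta_rot": [0,0,0]}
    - {"offset": [0.005,0,-0.13],"delta_rot": [0,0,0]}
    - {"offset": [0.01,0,-0.19],"delta_rot": [0,0,0]}
    - {"offset": [0.02,0,-0.24],"delta_rot": [0,0,0]}
    - {"offset": [0.03,0,-0.3],"delta_rot": [0,0,0]}
    - {"offset": [0.05,0,-0.35],"delta_rot": [0,0,0]}
    - {"offset": [0.07,0,-0.4],"delta_rot": [0,0,0]}
    - {"offset": [0.09,0,-0.45],"delta_rot": [0,0,0]}
    - {"offset": [0.11,0,-0.5],"delta_rot": [0,0,0]}
    - {"offset": [0.11,0,-0.5],"delta_rot": [0,0,0]}

```text
clock: 7.78
position: [0.5132, 0.0222, 0.1896]
ee_rot: [0.996, -0.084, 0.001, -0.0]
ft_force: [0.4, 0.1, -1.1]
grip_width: 0.32
```

```bash
python3 - <<'E'
from h import *
sent([.11,0,-.5],[0,0,0]); st(); save('side','s6');save('scene','c6')
im=np.hstack([cv2.resize(cv2.imread('pics/s6.png')[140:280,210:350],None,fx=2.8,fy=2.8),cv2.resize(cv2.imread('pics/c6.png')[150:290,290:430],None,fx=2.8,fy=2.8)]); cv2.imwrite('pics/s6c.png',im)
E
```

```text
t 7.78 pos [0.5132, 0.0222, 0.1896] err mm [1.3, -0.1, 1.6] roterr [0.0, 0.002, 0.0] F [0.4, 0.1, -1.1] g 0.32 j [0.4, 0.17, -0.58, 1.79, 0.1, 1.21, -1.95] m [-0.1831, -0.0495, 0.1896]
```

View pics/s6c.png

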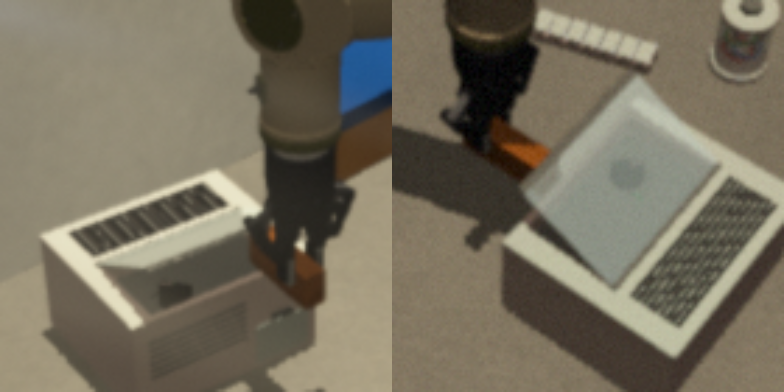

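The flap is rising on the block's rear edge. I'll continue the arc.

Emit:
move_arm:
  steps:
    - {"offset": [0.03,0,-0.05],"delta_rot": [0,0,0]}
    - {"offset": [0.06,0,-0.09],"delta_rot": [0,0,0]}
    - {"offset": [0.095,0,-0.135],"delta_rot": [0,0,0]}
    - {"offset": [0.13,0,-0.18],"delta_rot": [0,0,0]}
    - {"offset": [0.17,0,-0.22],"delta_rot": [0,0,0]}
    - {"offset": [0.21,0,-0.255],"delta_rot": [0,0,0]}
    - {"offset": [0.255,0,-0.29],"delta_rot": [0,0,0]}
    - {"offset": [0.3,0,-0.32],"delta_rot": [0,0,0]}
    - {"offset": [0.345,0,-0.345],"delta_rot": [0,0,0]}
    - {"offset": [0.395,0,-0.37],"delta_rot": [0,0,0]}
    - {"offset": [0.445,0,-0.395],"delta_rot": [0,0,0]}
    - {"offset": [0.495,0,-0.415],"delta_rot": [0,0,0]}
    - {"offset": [0.495,0,-0.415],"delta_rot": [0,0,0]}

```text
clock: 8.97
position: [0.5866, 0.0095, 0.2506]
ee_rot: [0.996, -0.084, 0.0, -0.0]
ft_force: [-0.9, -0.4, -0.2]
grip_width: 0.317
```

```bash
python3 - <<'E'
from h import *
sent([.495,0,-.415],[0,0,0]); st(); save('side','s7');save('scene','c7')
im=np.hstack([cv2.resize(cv2.imread('pics/s7.png')[140:280,210:350],None,fx=2.8,fy=2.8),cv2.resize(cv2.imread('pics/c7.png')[150:290,290:430],None,fx=2.8,fy=2.8)]); cv2.imwrite('pics/s7c.png',im)
P=[(-.02,.262,.06),(-.013,.25,.12),(-.005,.235,.18),(.0,.22,.18),(.0036,.204,.18)]
for a in P: print(a,round(np.arctan2(a[1]-.14,.014-a[0]),3),rel(*poseE(*a)))
for a in [(-.0975,.135,.18),(-.0975,.127,.18),(-.0975,.12,.18)]: print(a,rel(*poseF(*a)))
E
```

```text
t 8.97 pos [0.5866, 0.0095, 0.2506] err mm [1.4, -0.4, 0.4] roterr [0.0, 0.001, 0.001] F [-0.9, -0.4, -0.2] g 0.317 j [0.36, 0.29, -0.56, 1.53, 0.16, 1.37, -1.95] m [-0.1087, -0.05, 0.2506]
(-0.02, 0.262, 0.06) 1.299 ([0.06, 0.001, 0.056], [0.0, 0.038, -0.002])
(-0.013, 0.25, 0.12) 1.33 ([0.116, 0.0, 0.168], [0.0, 0.076, -0.002])
(-0.005, 0.235, 0.18) 1.373 ([0.18, 0.0, 0.3], [0.0, 0.115, -0.002])
(0.0, 0.22, 0.18) 1.398 ([0.213, 0.0, 0.4], [0.0, 0.115, -0.002])
(0.0036, 0.204, 0.18) 1.41 ([0.237, 0.0, 0.506], [0.0, 0.115, -0.002])
(-0.0975, 0.135, 0.18) ([0.238, 0.0, 0.539], [0.0, 0.115, -0.002])
(-0.0975, 0.127, 0.18) ([0.238, 0.0, 0.592], [0.0, 0.115, -0.002])
(-0.0975, 0.12, 0.18) ([0.238, 0.0, 0.639], [0.0, 0.115, -0.002])
```

View pics/s7c.png

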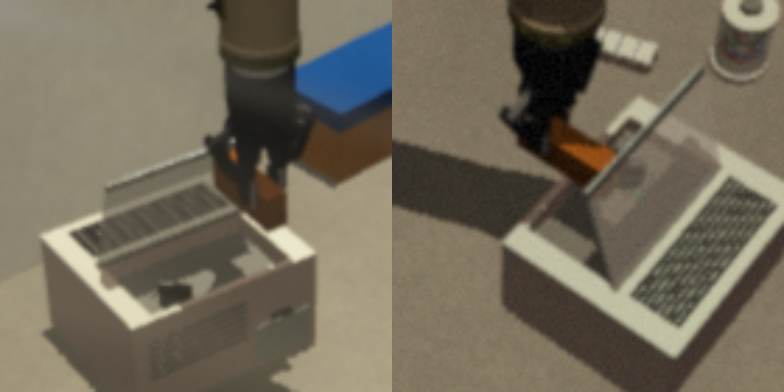

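Emit:
move_arm:
  steps:
    - {"offset": [0.03,0,0.03],"delta_rot": [0,0.02,0]}
    - {"offset": [0.06,0,0.056],"delta_rot": [0,0.038,0]}
    - {"offset": [0.09,0,0.11],"delta_rot": [0,0.057,0]}
    - {"offset": [0.116,0,0.168],"delta_rot": [0,0.076,0]}
    - {"offset": [0.15,0,0.235],"delta_rot": [0,0.096,0]}
    - {"offset": [0.18,0,0.3],"delta_rot": [0,0.115,0]}
    - {"offset": [0.197,0,0.35],"delta_rot": [0,0.115,0]}
    - {"offset": [0.213,0,0.4],"delta_rot": [0,0.115,0]}
    - {"offset": [0.225,0,0.45],"delta_rot": [0,0.115,0]}
    - {"offset": [0.233,0,0.48],"delta_rot": [0,0.115,0]}
    - {"offset": [0.233,0,0.48],"delta_rot": [0,0.115,0]}
    - {"offset": [0.233,0,0.48],"delta_rot": [0,0.115,0]}

```text
clock: 10.07
position: [0.6196, 0.0041, 0.178]
ee_rot: [0.992, -0.084, 0.089, 0.007]
ft_force: [-0.8, 0.4, -0.9]
grip_width: 0.318
```

```bash
python3 - <<'E'
from h import *
sent([.233,0,.48],[0,.115,0]); st(); save('side','s8');save('scene','c8');save('wrist','w8');P=camera_params('wrist');st()
im=np.hstack([cv2.resize(cv2.imread('pics/s8.png')[140:280,210:350],None,fx=2.8,fy=2.8),cv2.resize(cv2.imread('pics/c8.png')[150:290,290:430],None,fx=2.8,fy=2.8)]); cv2.imwrite('pics/s8c.png',im)
im=cv2.imread('pics/w8.png')
for q in [(-.109,-.125,.14),(-.109,.125,.14),(-.1,-.095,.14),(-.1,.095,.14),(.014,-.095,.14),(.014,.095,.14),(-.1,.095,.114),(-.1,-.095,.114),(.014,-.095,.114)]:
    u=proj('wrist',m2w(q),P); cv2.circle(im,tuple(int(a) for a in u.round()),3,(0,0,255),1)
cv2.imwrite('pics/w8o.png',im)
E
```

```text
t 10.07 pos [0.6196, 0.0041, 0.178] err mm [-0.0, 0.1, -0.3] roterr [0.0, -0.001, -0.0] F [-0.8, 0.4, -0.9] g 0.318 j [0.36, 0.29, -0.55, 1.7, 0.24, 1.04, -2.0] m [-0.0752, -0.0499, 0.178]
t 10.22 pos [0.6198, 0.0042, 0.1787] err mm [0.2, 0.1, 0.4] roterr [0.0, 0.0, -0.0] F [-0.8, 1.1, -0.3] g 0.32 j [0.36, 0.29, -0.55, 1.7, 0.24, 1.04, -2.0] m [-0.075, -0.0498, 0.1787]
```

View pics/s8c.png

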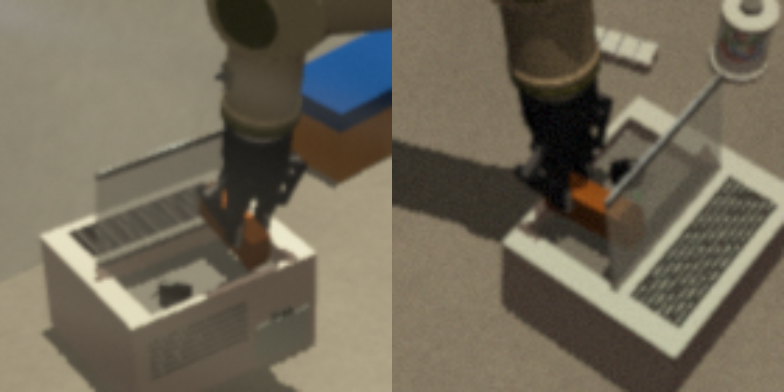

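View pics/w8o.png

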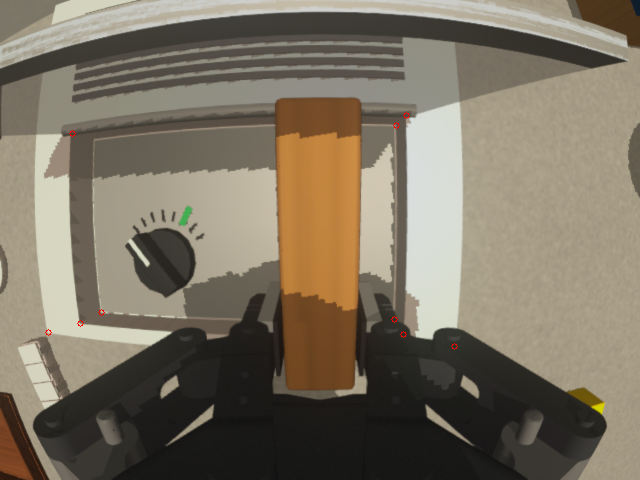

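Wrist view: the recess corners match the overlay. The knob is at about (164,262), its white pointer is toward (135,248) and the green mark is at (186,215). Now I'll lower the front edge in.

```bash
python3 - <<'E'
from h import *
P=camera_params('wrist')
for n,uv,z in [('knob top',(164,262),.137),('mark',(186,215),.114),('ptr tip',(131,243),.137),('ptr in',(148,265),.137)]: print(n,w2m(atz('wrist',uv,z,P)).round(4))
for n,uv in dict(frontL=(80,323)).items(): print(w2m(atz('wrist',uv,.14,P)).round(4))
for a in [(-.0975,.138,.18),(-.0975,.132,.18),(-.0975,.126,.18),(-.0975,.121,.18),(-.0978,.118,.15),(-.098,.117,.12),(-.098,.117,.08),(-.098,.117,.04),(-.098,.1165,.0)]:
  c,s=np.cos(a[2]),np.sin(a[2]);x=a[0]+.111*c-.045*s;z=a[1]+.111*s+.045*c
  print(a,round(np.arctan2(z-.14,.014-x),3),rel(*poseF(*a)))
E
```

```text
knob top [-0.0618  0.0336  0.137 ]
mark [-0.0373  0.0281  0.114 ]
ptr tip [-0.0515  0.0539  0.137 ]
ptr in [-0.0636  0.0437  0.137 ]
[-0.1002  0.0951  0.14  ]
(-0.0975, 0.138, 0.18) 1.406 ([-0.002, 0.0, 0.039], [0.0, -0.0, -0.002])
(-0.0975, 0.132, 0.18) 1.389 ([-0.01, 0.0, 0.078], [0.0, -0.0, -0.002])
(-0.0975, 0.126, 0.18) 1.367 ([-0.017, 0.0, 0.117], [0.0, -0.0, -0.002])
(-0.0975, 0.121, 0.18) 1.345 ([-0.023, 0.0, 0.15], [0.0, -0.0, -0.002])
(-0.0978, 0.118, 0.15) 1.35 ([-0.023, 0.0, 0.175], [0.0, -0.02, -0.002])
(-0.098, 0.117, 0.12) 1.368 ([-0.019, 0.0, 0.188], [0.0, -0.039, -0.002])
(-0.098, 0.117, 0.08) 1.411 ([-0.012, 0.0, 0.196], [0.0, -0.064, -0.002])
(-0.098, 0.117, 0.04) 1.462 ([-0.005, -0.0, 0.205], [0.0, -0.09, -0.002])
(-0.098, 0.1165, 0.0) 1.524 ([0.001, -0.0, 0.217], [0.0, -0.115, -0.002])
```

Emit:
move_arm:
  steps:
    - {"offset": [-0.002,0,0.02],"delta_rot": [0,0,0]}
    - {"offset": [-0.004,0,0.04],"delta_rot": [0,0,0]}
    - {"offset": [-0.007,0,0.06],"delta_rot": [0,0,0]}
    - {"offset": [-0.01,0,0.08],"delta_rot": [0,0,0]}
    - {"offset": [-0.014,0,0.1],"delta_rot": [0,0,0]}
    - {"offset": [-0.018,0,0.12],"delta_rot": [0,0,0]}
    - {"offset": [-0.02,0,0.135],"delta_rot": [0,0,0]}
    - {"offset": [-0.023,0,0.15],"delta_rot": [0,0,0]}
    - {"offset": [-0.023,0,0.15],"delta_rot": [0,0,0]}
    - {"offset": [-0.023,0,0.15],"delta_rot": [0,0,0]}

```text
clock: 11.05
position: [0.6216, 0.0038, 0.1562]
ee_rot: [0.992, -0.084, 0.091, 0.007]
ft_force: [7.7, -0.7, 0.1]
grip_width: 0.317
```

```bash
python3 - <<'E'
from h import *
sent([-.023,0,.15],[0,0,0]); st(); save('wrist','w9'); st()
for a in [(-.0977,.119,.165),(-.098,.118,.15),(-.0982,.117,.12),(-.0985,.117,.08),(-.0987,.117,.04),(-.0989,.1165,.0)]:
  c,s=np.cos(a[2]),np.sin(a[2]);x=a[0]+.111*c-.045*s;z=a[1]+.111*s+.045*c
  print(a,round(np.arctan2(z-.14,.014-x),3),rel(*poseF(*a)))
E
```

```text
t 11.05 pos [0.6216, 0.0038, 0.1562] err mm [1.3, -0.1, 0.7] roterr [0.001, 0.003, 0.0] F [7.7, -0.7, 0.1] g 0.317 j [0.35, 0.31, -0.54, 1.72, 0.26, 0.99, -2.02] m [-0.0732, -0.0499, 0.1562]
t 11.1 pos [0.6216, 0.0038, 0.1562] err mm [1.3, -0.1, 0.7] roterr [0.001, 0.003, 0.0] F [7.1, -1.1, 0.1] g 0.314 j [0.35, 0.31, -0.54, 1.72, 0.26, 0.99, -2.02] m [-0.0732, -0.0499, 0.1562]
(-0.0977, 0.119, 0.165) 1.344 ([-0.001, 0.0, 0.016], [0.0, -0.01, -0.002])
(-0.098, 0.118, 0.15) 1.345 ([-0.001, 0.0, 0.025], [0.0, -0.02, -0.002])
(-0.0982, 0.117, 0.12) 1.363 ([0.002, 0.0, 0.037], [0.0, -0.039, -0.002])
(-0.0985, 0.117, 0.08) 1.395 ([0.008, 0.0, 0.045], [0.0, -0.064, -0.002])
(-0.0987, 0.117, 0.04) 1.436 ([0.013, -0.0, 0.054], [0.0, -0.09, -0.002])
(-0.0989, 0.1165, 0.0) 1.483 ([0.018, -0.0, 0.066], [0.0, -0.115, -0.002])
```

View pics/w9.png

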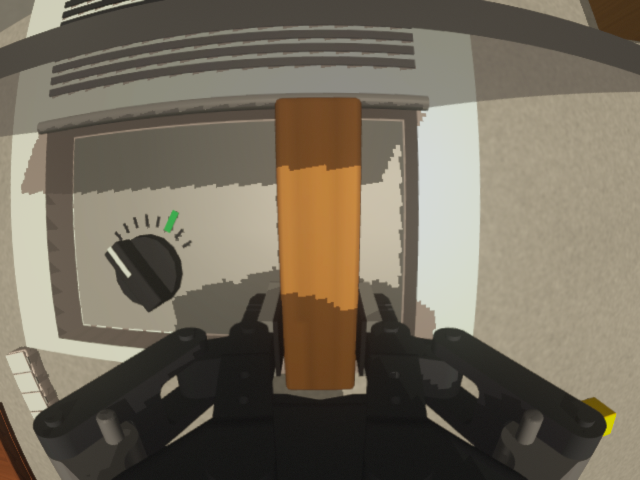

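The force is +7.7 N along x because the tilted front face is touching the top edge of the front wall. I had left that lean out of the path. I'll back off rearward by about 1.5 mm and replan.

```bash
python3 - <<'E'
from h import *
for a in [(-.0958,.1215,.18),(-.0960,.1195,.165),(-.0961,.118,.15),(-.0966,.117,.12),(-.0975,.117,.08),(-.0983,.117,.04),(-.0988,.1165,.0)]:
  c,s=np.cos(a[2]),np.sin(a[2]);x=a[0]+.111*c-.045*s;z=a[1]+.111*s+.045*c
  print(a,'th',round(np.arctan2(z-.14,.014-x),3),'fm',round((a[0]+.1-(.14-a[1])*np.tan(a[2]))*1e3,2),'rm',round((.014-a[0]-.111*c)*1e3,2),rel(*poseF(*a)))
E
```

```text
(-0.0958, 0.1215, 0.18) th 1.384 fm 0.83 rm 0.59 ([0.012, 0.0, -0.001], [0.0, -0.0, -0.002])
(-0.096, 0.1195, 0.165) th 1.385 fm 0.59 rm 0.51 ([0.011, 0.0, 0.015], [0.0, -0.01, -0.002])
(-0.0961, 0.118, 0.15) th 1.392 fm 0.58 rm 0.35 ([0.012, 0.0, 0.027], [0.0, -0.02, -0.002])
(-0.0966, 0.117, 0.12) th 1.407 fm 0.63 rm 0.4 ([0.013, 0.0, 0.039], [0.0, -0.039, -0.002])
(-0.0975, 0.117, 0.08) th 1.427 fm 0.66 rm 0.86 ([0.014, -0.0, 0.047], [0.0, -0.064, -0.002])
(-0.0983, 0.117, 0.04) th 1.451 fm 0.78 rm 1.39 ([0.016, -0.0, 0.054], [0.0, -0.09, -0.002])
(-0.0988, 0.1165, 0.0) th 1.487 fm 1.2 rm 1.8 ([0.019, -0.0, 0.066], [0.0, -0.115, -0.002])
```

```bash
python3 - <<'E'
from h import *
for a in [(-.0960,.1235,.18),(-.0968,.127,.16),(-.0972,.129,.13),(-.0976,.130,.10),(-.098,.13,.08),(-.0982,.127,.065),(-.0983,.123,.05),(-.0984,.12,.035),(-.0986,.118,.02),(-.0988,.1165,.0)]:
  c,s=np.cos(a[2]),np.sin(a[2]);x=a[0]+.111*c-.045*s;z=a[1]+.111*s+.045*c
  print(a,'th',round(np.arctan2(z-.14,.014-x),3),'fm',round((a[0]+.1-(.14-a[1])*np.tan(a[2]))*1e3,2),'rm',round((.014-a[0]-.111*c)*1e3,2),rel(*poseF(*a)))
E
```

```text
(-0.096, 0.1235, 0.18) th 1.387 fm 1.0 rm 0.79 ([0.013, 0.0, -0.014], [0.0, -0.0, -0.002])
(-0.0968, 0.127, 0.16) th 1.402 fm 1.1 rm 1.22 ([0.016, 0.0, -0.034], [0.0, -0.013, -0.002])
(-0.0972, 0.129, 0.13) th 1.427 fm 1.36 rm 1.14 ([0.021, 0.0, -0.042], [0.0, -0.032, -0.002])
(-0.0976, 0.13, 0.1) th 1.448 fm 1.4 rm 1.15 ([0.026, 0.0, -0.043], [0.0, -0.051, -0.002])
(-0.098, 0.13, 0.08) th 1.458 fm 1.2 rm 1.36 ([0.027, 0.0, -0.039], [0.0, -0.064, -0.002])
(-0.0982, 0.127, 0.065) th 1.46 fm 0.95 rm 1.43 ([0.024, 0.0, -0.017], [0.0, -0.074, -0.002])
(-0.0983, 0.123, 0.05) th 1.461 fm 0.85 rm 1.44 ([0.021, -0.0, 0.013], [0.0, -0.083, -0.002])
(-0.0984, 0.12, 0.035) th 1.466 fm 0.9 rm 1.47 ([0.02, -0.0, 0.036], [0.0, -0.093, -0.002])
(-0.0986, 0.118, 0.02) th 1.471 fm 0.96 rm 1.62 ([0.019, -0.0, 0.052], [0.0, -0.102, -0.002])
(-0.0988, 0.1165, 0.0) th 1.487 fm 1.2 rm 1.8 ([0.019, -0.0, 0.066], [0.0, -0.115, -0.002])
```

Emit:
move_arm:
  steps:
    - {"offset": [0.013,0,-0.014],"delta_rot": [0,0,0]}
    - {"offset": [0.016,0,-0.034],"delta_rot": [0,-0.013,0]}
    - {"offset": [0.021,0,-0.042],"delta_rot": [0,-0.032,0]}
    - {"offset": [0.026,0,-0.043],"delta_rot": [0,-0.051,0]}
    - {"offset": [0.027,0,-0.039],"delta_rot": [0,-0.064,0]}
    - {"offset": [0.026,0,-0.028],"delta_rot": [0,-0.069,0]}
    - {"offset": [0.024,0,-0.017],"delta_rot": [0,-0.074,0]}
    - {"offset": [0.024,0,-0.017],"delta_rot": [0,-0.074,0]}

```text
clock: 11.77
position: [0.6232, 0.0035, 0.1579]
ee_rot: [0.996, -0.084, 0.032, 0.003]
ft_force: [0.4, -0.8, -1.2]
grip_width: 0.316
```

```bash
python3 - <<'E'
from h import *
sent([.024,0,-.017],[0,-.074,0]); st()
for a in [(-.0982,.127,.065),(-.0983,.123,.05),(-.0984,.12,.035),(-.0986,.118,.02),(-.0988,.1165,.0)]:
  print(a,rel(*poseF(*a)))
E
```

```text
t 11.77 pos [0.6232, 0.0035, 0.1579] err mm [-0.1, 0.1, -0.7] roterr [0.0, -0.001, -0.0] F [0.4, -0.8, -1.2] g 0.316 j [0.34, 0.39, -0.54, 1.6, 0.24, 1.15, -1.99] m [-0.0716, -0.05, 0.1579]
(-0.0982, 0.127, 0.065) ([0.0, 0.0, 0.0], [0.0, 0.0, -0.002])
(-0.0983, 0.123, 0.05) ([0.001, -0.0, 0.03], [0.0, -0.009, -0.002])
(-0.0984, 0.12, 0.035) ([0.002, -0.0, 0.053], [0.0, -0.019, -0.002])
(-0.0986, 0.118, 0.02) ([0.003, -0.0, 0.069], [0.0, -0.028, -0.002])
(-0.0988, 0.1165, 0.0) ([0.004, -0.0, 0.083], [0.0, -0.041, -0.002])
```

Free again, at about 0 N. I'll go on down.

Emit:
move_arm:
  steps:
    - {"offset": [0,0,0.015],"delta_rot": [0,-0.005,0]}
    - {"offset": [0.001,0,0.03],"delta_rot": [0,-0.009,0]}
    - {"offset": [0.002,0,0.04],"delta_rot": [0,-0.014,0]}
    - {"offset": [0.002,0,0.053],"delta_rot": [0,-0.019,0]}
    - {"offset": [0.002,0,0.053],"delta_rot": [0,-0.019,0]}

```text
clock: 12.18
position: [0.624, 0.0032, 0.1502]
ee_rot: [0.996, -0.084, 0.017, 0.001]
ft_force: [1.6, 0.6, -0.7]
grip_width: 0.317
```

Emit:
move_arm:
  steps:
    - {"offset": [0,0,0.008],"delta_rot": [0,-0.005,0]}
    - {"offset": [0.001,0,0.016],"delta_rot": [0,-0.009,0]}
    - {"offset": [0.001,0,0.016],"delta_rot": [0,-0.009,0]}

```text
clock: 12.43
position: [0.6242, 0.0033, 0.1479]
ee_rot: [0.996, -0.084, 0.01, 0.001]
ft_force: [-0.6, -0.4, -1.3]
grip_width: 0.323
```

```bash
python3 - <<'E'
from h import *
sent([.002,0,.053],[0,-.019,0]);sent([.001,0,.016],[0,-.009,0]); st()
for a in [(-.0987,.117,.01),(-.0988,.1165,.0),(-.0988,.115,.0),(-.0988,.114,.0)]:
  print(a,rel(*poseF(*a)))
save('wrist','w10')
E
```

```text
t 12.43 pos [0.6242, 0.0033, 0.1479] err mm [-0.2, 0.0, -0.4] roterr [0.0, -0.001, -0.0] F [-0.6, -0.4, -1.3] g 0.323 j [0.33, 0.43, -0.53, 1.57, 0.24, 1.18, -1.98] m [-0.0706, -0.05, 0.1479]
(-0.0987, 0.117, 0.01) ([0.001, -0.0, 0.008], [0.0, -0.007, -0.002])
(-0.0988, 0.1165, 0.0) ([0.002, -0.0, 0.014], [0.0, -0.013, -0.002])
(-0.0988, 0.115, 0.0) ([0.002, -0.0, 0.024], [0.0, -0.013, -0.002])
(-0.0988, 0.114, 0.0) ([0.002, -0.0, 0.03], [0.0, -0.013, -0.002])
```

View pics/w10.png

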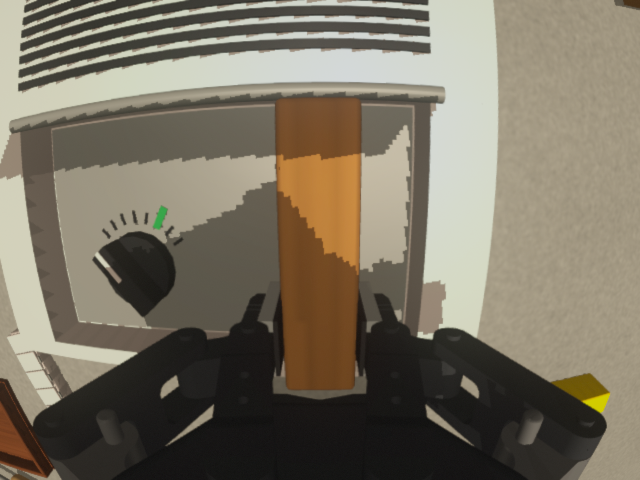

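Emit:
move_arm:
  steps:
    - {"offset": [0.001,0,0.007],"delta_rot": [0,-0.007,0]}
    - {"offset": [0.002,0,0.014],"delta_rot": [0,-0.013,0]}
    - {"offset": [0.002,0,0.024],"delta_rot": [0,-0.013,0]}
    - {"offset": [0.002,0,0.024],"delta_rot": [0,-0.013,0]}

```text
clock: 12.82
position: [0.6246, 0.0031, 0.1443]
ee_rot: [0.996, -0.084, -0.0, 0.0]
ft_force: [-0.6, -0.2, -0.9]
grip_width: 0.318
```

```bash
python3 - <<'E'
from h import *
sent([.002,0,.024],[0,-.013,0]); st()
E
```

```text
t 12.82 pos [0.6246, 0.0031, 0.1443] err mm [-0.1, -0.0, -0.5] roterr [0.0, -0.001, 0.0] F [-0.6, -0.2, -0.9] g 0.318 j [0.33, 0.45, -0.53, 1.56, 0.24, 1.2, -1.98] m [-0.0701, -0.0501, 0.1443]
```

Emit:
move_arm:
  steps:
    - {"offset": [0,0,0.003],"delta_rot": [0,0,0]}
    - {"offset": [0,0,0.006],"delta_rot": [0,0,0]}
    - {"offset": [0,0,0.006],"delta_rot": [0,0,0]}

```text
clock: 13.07
position: [0.6247, 0.0032, 0.144]
ee_rot: [0.996, -0.084, 0.0, 0.0]
ft_force: [-1.5, -0.1, 1.9]
grip_width: 0.319
```

Emit:
move_arm:
  steps:
    - {"offset": [0,0,0.004],"delta_rot": [0,0,0]}
    - {"offset": [0,0,0.004],"delta_rot": [0,0,0]}

```text
clock: 13.23
position: [0.6247, 0.0032, 0.1439]
ee_rot: [0.996, -0.084, 0.0, 0.0]
ft_force: [-2.8, -0.6, 4.8]
grip_width: 0.315
```

Floor contact at about 5 N. I'll open a little, leaving room to the recess walls, and look.

Emit:
move_arm:
  steps:
    - {"offset": [0,0,0],"delta_rot": [0,0,0]}
    - {"offset": [0,0,0],"delta_rot": [0,0,0]}
    - {"offset": [0,0,0],"delta_rot": [0,0,0]}
    - {"offset": [0,0,0],"delta_rot": [0,0,0]}
    - {"offset": [0,0,0],"delta_rot": [0,0,0]}
  hand: 0.05

```text
clock: 13.65
position: [0.6247, 0.0032, 0.1432]
ee_rot: [0.996, -0.084, -0.0, 0.0]
ft_force: [0.3, 0.2, 0.1]
grip_width: 0.523
```

```bash
python3 - <<'E'
from h import *
sent([0,0,.01],[0,0,0]); st(); save('wrist','w11')
E
```

```text
t 13.65 pos [0.6247, 0.0032, 0.1432] err mm [0.0, 0.0, -0.1] roterr [0.0, -0.0, -0.0] F [0.3, 0.2, 0.1] g 0.523 j [0.33, 0.45, -0.53, 1.56, 0.24, 1.2, -1.98] m [-0.07, -0.05, 0.1432]
```

View pics/w11.png

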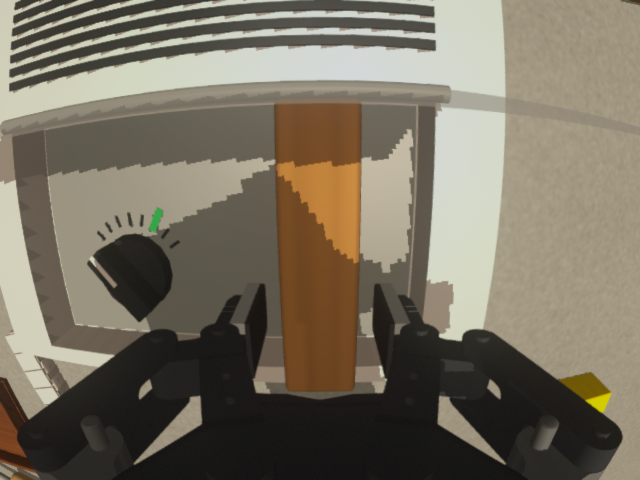

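The flap stays up with the gripper open. I'll retreat up and toward the front.

Emit:
move_arm:
  steps:
    - {"offset": [0,0,-0.05],"delta_rot": [0,0,0]}
    - {"offset": [0,0,-0.12],"delta_rot": [0,0,0]}
    - {"offset": [-0.05,0,-0.2],"delta_rot": [0,0,0]}
    - {"offset": [-0.15,0,-0.35],"delta_rot": [0,0,0]}
    - {"offset": [-0.3,0,-0.5],"delta_rot": [0,0,0]}
    - {"offset": [-0.3,0,-0.5],"delta_rot": [0,0,0]}
    - {"offset": [-0.3,0,-0.5],"delta_rot": [0,0,0]}

```text
clock: 14.28
position: [0.5808, 0.0111, 0.2211]
ee_rot: [0.996, -0.084, 0.002, 0.0]
ft_force: [0.1, -0.6, -0.8]
grip_width: 0.524
```

```bash
python3 - <<'E'
from h import *
sent([-.3,0,-.5],[0,0,0]); st(); save('wrist','w12'); P=camera_params('wrist'); save('side','s12'); save('scene','c12')
st()
im=np.hstack([cv2.resize(cv2.imread('pics/s12.png')[140:280,210:350],None,fx=2.8,fy=2.8),cv2.resize(cv2.imread('pics/c12.png')[150:290,290:430],None,fx=2.8,fy=2.8)]); cv2.imwrite('pics/s12c.png',im)
for l,z in dict(hinge=.14,knob_grip=.1305,mark=.114).items():
    print(l,[(round(d['p'],2),np.round(d['uv'],1).tolist(),w2m(atz('wrist',d['uv'],z,P)).round(4).tolist()) for d in place_of('wrist',l)[:2]])
json.dump({k:np.asarray(v).tolist() for k,v in P.items()},open('P12.json','w'))
E
```

```text
t 14.28 pos [0.5808, 0.0111, 0.2211] err mm [0.5, 0.4, 2.9] roterr [-0.0, 0.004, -0.001] F [0.1, -0.6, -0.8] g 0.524 j [0.37, 0.29, -0.56, 1.59, 0.16, 1.3, -1.96] m [-0.1146, -0.0494, 0.2211]
t 14.43 pos [0.5804, 0.0104, 0.218] err mm [0.1, -0.3, -0.3] roterr [-0.0, -0.0, 0.0] F [0.1, 0.4, 0.4] g 0.522 j [0.37, 0.3, -0.56, 1.59, 0.16, 1.3, -1.96] m [-0.1149, -0.0502, 0.218]
hinge [(0.98, [233.2, 43.4], [0.0114, -0.001, 0.14])]
knob_grip [(0.97, [176.2, 169.6], [-0.0634, 0.04, 0.1305])]
mark [(0.6, [200.4, 128.9], [-0.0382, 0.0278, 0.114])]
```

View pics/w12.png

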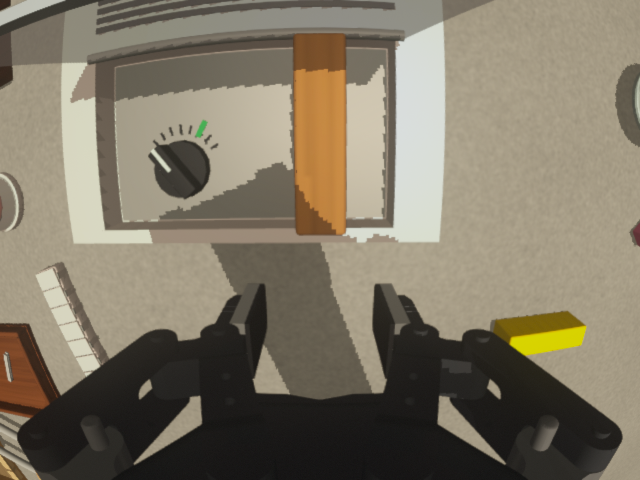

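View pics/s12c.png

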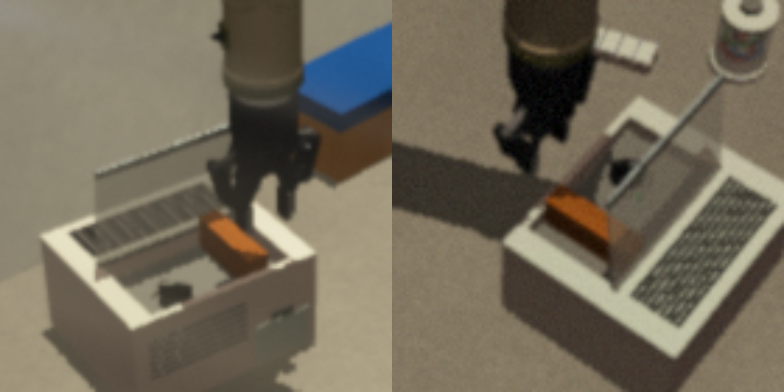

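The block is seated and the flap is propped. I'll zoom in to measure the knob accurately.

```bash
python3 - <<'E'
import cv2
im=cv2.imread('pics/w12.png')[105:215,130:240]; cv2.imwrite('pics/w12k.png',cv2.resize(im,None,fx=5.4,fy=5.4,interpolation=cv2.INTER_CUBIC))
E
```

```text
(no output)
```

View pics/w12k.png

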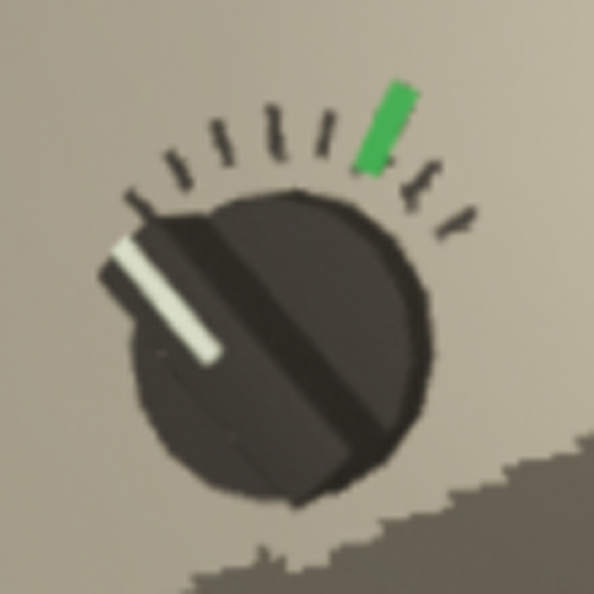

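```bash
python3 - <<'E'
from h import *
P=json.load(open('P12.json')); P['world_from_camera']=np.array(P['world_from_camera'])
f=lambda u,v,z:w2m(atz('wrist',(130+u/5.4-.4,105+v/5.4-.4),z,P))[:2]*1e3
for n,u,v,z in [('p1',102,273,.137),('p2',155,220,.137),('t1',298,505,.137),('t2',353,450,.137),('w1',120,245,.137),('w2',215,355,.137),('mark',387,128,.114),('skL',133,350,.122),('skR',432,340,.118),('skT',290,190,.122),('m0',135,205,.114)]: print(n,f(u,v,z).round(1))
g=lambda u,v:f(u,v,.137)
c=(g(102,273)+g(155,220)+g(298,505)+g(353,450))/4; d=g(120,245)-g(215,355); print(c,np.degrees(np.arctan2(d[1],d[0])))
m=f(387,128,.114)-c; print(np.hypot(*m),np.degrees(np.arctan2(m[1],m[0])))
m=f(135,205,.114)-c; print(np.hypot(*m),np.degrees(np.arctan2(m[1],m[0])))
E
```

```text
p1 [-52.8  56.1]
p2 [-47.1  48.8]
t1 [-81.   32.8]
t2 [-74.8  25.5]
w1 [-49.7  53.5]
w2 [-63.2  42. ]
mark [-37.8  27.2]
skL [-63.1  59.7]
skR [-64.1  21.1]
skT [-44.8  37.3]
m0 [-45.1  62.1]
[-63.92149549  40.79577123] 40.47837576114991
29.437947117693522 -27.549240166713144
28.420630783662755 48.41447254975663
```

```bash
python3 - <<'E'
from h import *
print(220.3/90/3)
sent([0,0,0],[0,0,-.8]);sent([0,0,0],[0,0,-.8]);sent([0,0,0],[0,0,-.848])
K=m2w([-.0642,.0410,.18]); r=down(MY+np.radians(220.3))
p,q=rel(K,r); print(p,q)
E
```

```text
0.815925925925926
[-0.65, 0.245, 0.255] [-0.0, -0.0, -0.002]
```

Emit:
move_arm:
  steps:
    - {"offset": [0,0,0],"delta_rot": [0,0,-0.08]}
    - {"offset": [0,0,0],"delta_rot": [0,0,-0.16]}
    - {"offset": [0,0,0],"delta_rot": [0,0,-0.24]}
    - {"offset": [0,0,0],"delta_rot": [0,0,-0.32]}
    - {"offset": [0,0,0],"delta_rot": [0,0,-0.4]}
    - {"offset": [0,0,0],"delta_rot": [0,0,-0.48]}
    - {"offset": [0,0,0],"delta_rot": [0,0,-0.56]}
    - {"offset": [0,0,0],"delta_rot": [0,0,-0.64]}
    - {"offset": [0,0,0],"delta_rot": [0,0,-0.72]}
    - {"offset": [0,0,0],"delta_rot": [0,0,-0.8]}
    - {"offset": [0,0,0],"delta_rot": [0,0,-0.8]}
  hand: -0.2

```text
clock: 15.5
position: [0.5803, 0.0106, 0.2176]
ee_rot: [0.854, 0.52, -0.0, -0.0]
ft_force: [0.2, 0.1, -0.4]
grip_width: 0.399
```

Emit:
move_arm:
  steps:
    - {"offset": [0,0,0],"delta_rot": [0,0,-0.08]}
    - {"offset": [0,0,0],"delta_rot": [0,0,-0.16]}
    - {"offset": [0,0,0],"delta_rot": [0,0,-0.24]}
    - {"offset": [0,0,0],"delta_rot": [0,0,-0.32]}
    - {"offset": [0,0,0],"delta_rot": [0,0,-0.4]}
    - {"offset": [0,0,0],"delta_rot": [0,0,-0.48]}
    - {"offset": [0,0,0],"delta_rot": [0,0,-0.56]}
    - {"offset": [0,0,0],"delta_rot": [0,0,-0.64]}
    - {"offset": [0,0,0],"delta_rot": [0,0,-0.72]}
    - {"offset": [0,0,0],"delta_rot": [0,0,-0.8]}
    - {"offset": [0,0,0],"delta_rot": [0,0,-0.8]}

```text
clock: 16.42
position: [0.5803, 0.0106, 0.2178]
ee_rot: [0.387, 0.922, 0.0, -0.0]
ft_force: [-0.1, -0.8, -0.0]
grip_width: 0.402
```

Emit:
move_arm:
  steps:
    - {"offset": [0,0,0],"delta_rot": [0,0,-0.08]}
    - {"offset": [0,0,0],"delta_rot": [0,0,-0.16]}
    - {"offset": [0,0,0],"delta_rot": [0,0,-0.24]}
    - {"offset": [0,0,0],"delta_rot": [0,0,-0.32]}
    - {"offset": [0,0,0],"delta_rot": [0,0,-0.4]}
    - {"offset": [0,0,0],"delta_rot": [0,0,-0.48]}
    - {"offset": [0,0,0],"delta_rot": [0,0,-0.56]}
    - {"offset": [0,0,0],"delta_rot": [0,0,-0.64]}
    - {"offset": [0,0,0],"delta_rot": [0,0,-0.72]}
    - {"offset": [0,0,0],"delta_rot": [0,0,-0.8]}
    - {"offset": [0,0,0],"delta_rot": [0,0,-0.848]}
    - {"offset": [0,0,0],"delta_rot": [0,0,-0.848]}
    - {"offset": [0,0,0],"delta_rot": [0,0,-0.848]}

```text
clock: 17.5
position: [0.5803, 0.0107, 0.2179]
ee_rot: [-0.261, 0.965, 0.0, -0.0]
ft_force: [0.2, -0.9, -0.2]
grip_width: 0.396
```

```bash
python3 - <<'E'
from h import *
st()
E
```

```text
t 17.5 pos [0.5803, 0.0107, 0.2179] err mm [-0.0, 0.0, -0.3] roterr [-0.001, 0.0, 0.007] F [0.2, -0.9, -0.2] g 0.396 j [0.8, 0.51, -1.2, 1.57, 0.48, 1.39, 1.67] m [-0.1151, -0.0498, 0.2179]
```

Emit:
move_arm:
  steps:
    - {"offset": [-0.15,0.05,0.05],"delta_rot": [0,0,0]}
    - {"offset": [-0.3,0.11,0.11],"delta_rot": [0,0,0]}
    - {"offset": [-0.45,0.17,0.17],"delta_rot": [0,0,0]}
    - {"offset": [-0.58,0.22,0.22],"delta_rot": [0,0,0]}
    - {"offset": [-0.65,0.245,0.255],"delta_rot": [0,0,0]}
    - {"offset": [-0.65,0.245,0.255],"delta_rot": [0,0,0]}
    - {"offset": [-0.65,0.245,0.255],"delta_rot": [0,0,0]}

```text
clock: 18.08
position: [0.6452, 0.0926, 0.1796]
ee_rot: [-0.263, 0.965, 0.0, -0.0]
ft_force: [1.1, -0.6, -0.4]
grip_width: 0.401
```

```bash
python3 - <<'E'
from h import *
sent([-.65,.245,.255],[0,0,0]);st(); save('wrist','w13');save('scene','c13');save('side','s13')
im=np.hstack([cv2.resize(cv2.imread('pics/s13.png')[140:280,210:350],None,fx=2.8,fy=2.8),cv2.resize(cv2.imread('pics/c13.png')[150:290,290:430],None,fx=2.8,fy=2.8)]); cv2.imwrite('pics/s13c.png',im)
K=m2w([-.0642,.0410,.1335]);print(rel(K,down(MY+np.radians(220.3))))
P=camera_params('wrist');print(proj('wrist',m2w([-.0642,.041,.137]),P))
E
```

```text
t 18.08 pos [0.6452, 0.0926, 0.1796] err mm [-0.3, 0.6, -0.4] roterr [-0.001, 0.001, 0.003] F [1.1, -0.6, -0.4] g 0.401 j [0.51, 0.67, -1.09, 1.42, 0.59, 1.4, 1.52] m [-0.0645, 0.0416, 0.1796]
([0.0, -0.0, 0.31], [-0.0, -0.0, -0.002])
[322.81239049 272.37126206]
```

View pics/w13.png

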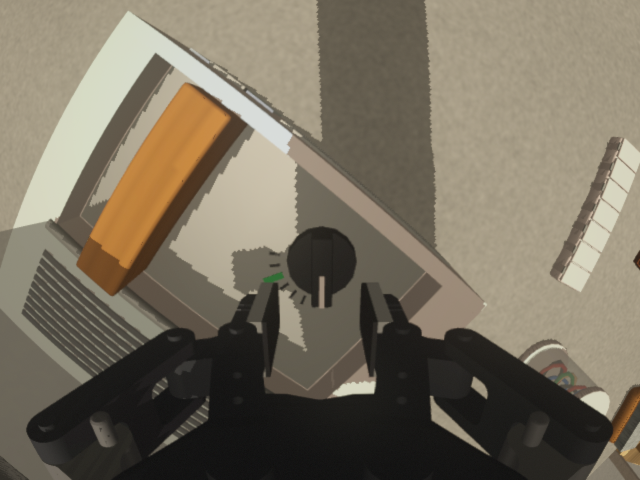

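View pics/s13c.png

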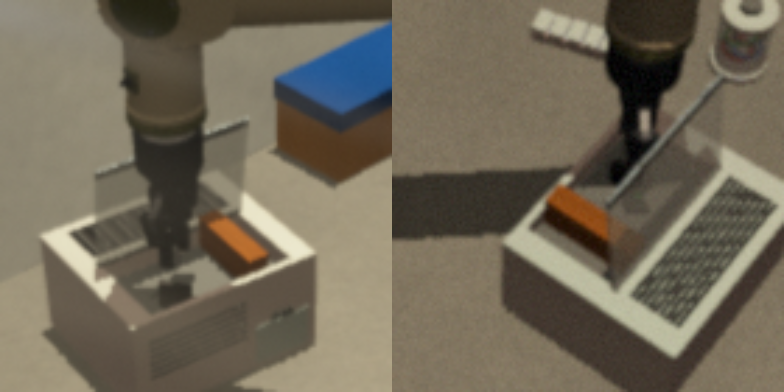

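The bar is upright between the pads at about (322,270), with its pointer at (321,291) and the mark at (272,278). I'll descend.

Emit:
move_arm:
  steps:
    - {"offset": [0,0,0.06],"delta_rot": [0,0,0]}
    - {"offset": [0,0,0.12],"delta_rot": [0,0,0]}
    - {"offset": [0,0,0.18],"delta_rot": [0,0,0]}
    - {"offset": [0,0,0.24],"delta_rot": [0,0,0]}
    - {"offset": [0,0,0.28],"delta_rot": [0,0,0]}
    - {"offset": [0,0,0.31],"delta_rot": [0,0,0]}
    - {"offset": [0,0,0.31],"delta_rot": [0,0,0]}
    - {"offset": [0,0,0.31],"delta_rot": [0,0,0]}

```text
clock: 18.9
position: [0.6454, 0.0922, 0.1334]
ee_rot: [-0.265, 0.964, 0.0, -0.0]
ft_force: [0.1, -0.6, 0.6]
grip_width: 0.399
```

Emit:
move_arm:
  steps:
    - {"offset": [0,0,0],"delta_rot": [0,0,0]}
    - {"offset": [0,0,0],"delta_rot": [0,0,0]}
    - {"offset": [0,0,0],"delta_rot": [0,0,0]}
    - {"offset": [0,0,0],"delta_rot": [0,0,0]}
    - {"offset": [0,0,0],"delta_rot": [0,0,0]}
    - {"offset": [0,0,0],"delta_rot": [0,0,0]}
    - {"offset": [0,0,0],"delta_rot": [0,0,0]}
  hand: -1
  squeeze: 30

```text
clock: 19.48
position: [0.6449, 0.0936, 0.1342]
ee_rot: [-0.265, 0.964, 0.001, 0.0]
ft_force: [-4.0, 3.1, 3.1]
grip_width: 0.116
```

```bash
python3 - <<'E'
from h import *
sent([0,0,.31],[0,0,0]);st(); save('wrist','w14')
print(manip.get_obs()['torque'])
E
```

```text
t 19.48 pos [0.6449, 0.0936, 0.1342] err mm [-0.5, 1.5, 0.7] roterr [-0.001, -0.001, -0.001] F [-4.0, 3.1, 3.1] g 0.116 j [0.5, 0.71, -1.07, 1.47, 0.63, 1.33, 1.5] m [-0.0649, 0.0425, 0.1342]
[ 0.624754    0.81233941 -0.03658658]
```

View pics/w14.png

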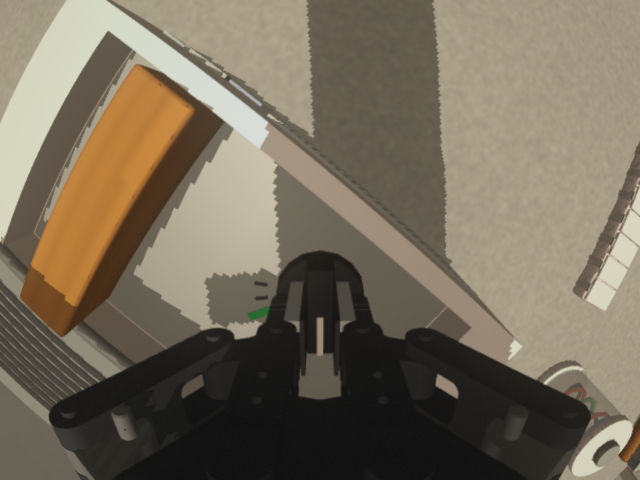

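```bash
python3 - <<'E'
from h import *
p,r=cmd(); print((r.inv().apply([-.0005,.0015,0])*1e3).round(2), (r.inv().apply(m2w([-.0645,.0420,.1335])-p)*1e3).round(2))
E
```

```text
[-0.34  1.55 -0.  ] [-0.35  0.9  -0.  ]
```

Emit:
move_arm:
  steps:
    - {"offset": [-0.002,0.01,0],"delta_rot": [0,0,0.04]}
    - {"offset": [-0.002,0.01,0],"delta_rot": [0,0,0.1]}
    - {"offset": [-0.002,0.01,0],"delta_rot": [0,0,0.16]}
    - {"offset": [-0.002,0.01,0],"delta_rot": [0,0,0.22]}
    - {"offset": [-0.002,0.01,0],"delta_rot": [0,0,0.28]}
    - {"offset": [-0.002,0.01,0],"delta_rot": [0,0,0.34]}
    - {"offset": [-0.002,0.01,0],"delta_rot": [0,0,0.4]}
    - {"offset": [-0.002,0.01,0],"delta_rot": [0,0,0.46]}
    - {"offset": [-0.002,0.01,0],"delta_rot": [0,0,0.52]}
    - {"offset": [-0.002,0.01,0],"delta_rot": [0,0,0.58]}
    - {"offset": [-0.002,0.01,0],"delta_rot": [0,0,0.64]}
    - {"offset": [-0.002,0.01,0],"delta_rot": [0,0,0.7]}
    - {"offset": [-0.002,0.01,0],"delta_rot": [0,0,0.74]}
    - {"offset": [-0.002,0.01,0],"delta_rot": [0,0,0.74]}
    - {"offset": [-0.002,0.01,0],"delta_rot": [0,0,0.74]}

```text
clock: 20.78
position: [0.6449, 0.0943, 0.1342]
ee_rot: [0.307, 0.952, 0.0, 0.0]
ft_force: [-2.3, 3.2, 5.9]
grip_width: 0.121
```

```bash
python3 - <<'E'
from h import *
sent([-.002,.01,0],[0,0,.74]);st(); save('wrist','w15')
print(manip.get_obs()['torque'])
E
```

```text
t 20.78 pos [0.6449, 0.0943, 0.1342] err mm [-0.1, 0.8, 0.7] roterr [-0.001, -0.0, -0.003] F [-2.3, 3.2, 5.9] g 0.121 j [0.39, 0.61, -0.85, 1.48, 0.47, 1.27, 0.43] m [-0.0651, 0.0432, 0.1342]
[ 0.40398105  0.89820024 -0.0819179 ]
```

View pics/w15.png

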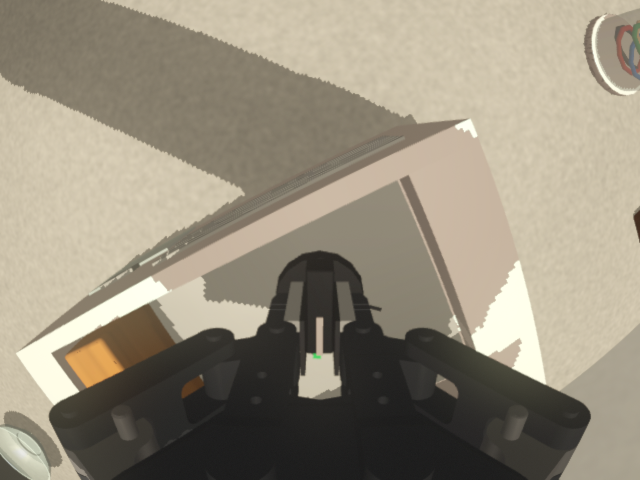

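The pointer at (319,335) is in line with the mark at (317,356). I'll release, rise and measure.

Emit:
move_arm:
  steps:
    - {"offset": [0,0,0],"delta_rot": [0,0,0]}
    - {"offset": [0,0,0],"delta_rot": [0,0,0]}
    - {"offset": [0,0,0],"delta_rot": [0,0,0]}
    - {"offset": [0,0,0],"delta_rot": [0,0,0]}
    - {"offset": [0,0,0],"delta_rot": [0,0,0]}
  hand: -0.2

```text
clock: 21.25
position: [0.645, 0.0932, 0.1333]
ee_rot: [0.308, 0.951, -0.0, 0.0]
ft_force: [0.0, -1.3, -0.2]
grip_width: 0.397
```

Emit:
move_arm:
  steps:
    - {"offset": [0,0,-0.06],"delta_rot": [0,0,0]}
    - {"offset": [0,0,-0.14],"delta_rot": [0,0,0]}
    - {"offset": [0,0,-0.24],"delta_rot": [0,0,0]}
    - {"offset": [0,0,-0.36],"delta_rot": [0,0,0]}
    - {"offset": [0.15,0,-0.5],"delta_rot": [0,0,0]}
    - {"offset": [0.3,0,-0.55],"delta_rot": [0,0,0]}
    - {"offset": [0.3,0,-0.55],"delta_rot": [0,0,0]}
    - {"offset": [0.3,0,-0.55],"delta_rot": [0,0,0]}

```text
clock: 21.92
position: [0.6083, 0.1212, 0.2182]
ee_rot: [0.307, 0.952, 0.0, 0.001]
ft_force: [0.8, -0.1, -0.5]
grip_width: 0.4
```

```bash
python3 - <<'E'
from h import *
sent([.3,0,-.55],[0,0,0]);st(); save('wrist','w16');save('scene','c16');save('side','s16')
im=np.hstack([cv2.resize(cv2.imread('pics/s16.png')[140:280,210:350],None,fx=2.8,fy=2.8),cv2.resize(cv2.imread('pics/c16.png')[150:290,290:430],None,fx=2.8,fy=2.8)]); cv2.imwrite('pics/s16c.png',im)
E
```

```text
t 21.92 pos [0.6083, 0.1212, 0.2182] err mm [-0.1, 1.3, 2.2] roterr [-0.002, -0.002, -0.002] F [0.8, -0.1, -0.5] g 0.4 j [0.41, 0.48, -0.92, 1.47, 0.39, 1.38, 0.42] m [-0.1056, 0.0637, 0.2182]
```

View pics/w16.png

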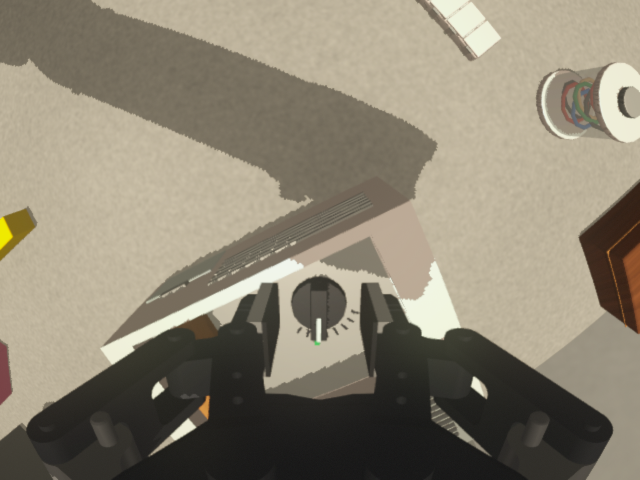

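View pics/s16c.png

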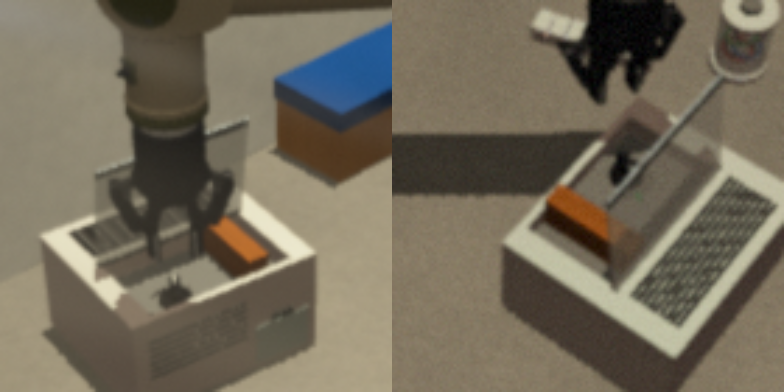

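I need a clearer view of the pointer, so I'll step back to the front and turn the camera toward the recess.

```bash
python3 - <<'E'
from h import *
print(rel(m2w([-.15,.03,.23]),down(MY+np.radians(154))))
E
```

```text
([0.171, -0.327, -0.093], [-0.0, 0.0, -0.005])
```

Emit:
move_arm:
  steps:
    - {"offset": [0.1,-0.15,-0.09],"delta_rot": [0,0,0]}
    - {"offset": [0.17,-0.33,-0.09],"delta_rot": [0,0,0.07]}
    - {"offset": [0.17,-0.33,-0.09],"delta_rot": [0,0,0.14]}
    - {"offset": [0.17,-0.33,-0.09],"delta_rot": [0,0,0.21]}
    - {"offset": [0.17,-0.33,-0.09],"delta_rot": [0,0,0.28]}
    - {"offset": [0.17,-0.33,-0.09],"delta_rot": [0,0,0.35]}
    - {"offset": [0.17,-0.33,-0.09],"delta_rot": [0,0,0.42]}
    - {"offset": [0.17,-0.33,-0.09],"delta_rot": [0,0,0.49]}
    - {"offset": [0.17,-0.33,-0.09],"delta_rot": [0,0,0.56]}
    - {"offset": [0.17,-0.33,-0.09],"delta_rot": [0,0,0.63]}
    - {"offset": [0.17,-0.33,-0.09],"delta_rot": [0,0,0.7]}
    - {"offset": [0.17,-0.33,-0.09],"delta_rot": [0,0,0.7]}

```text
clock: 23.07
position: [0.5591, 0.0942, 0.2291]
ee_rot: [0.762, 0.648, -0.0, -0.0]
ft_force: [0.0, 0.1, 0.3]
grip_width: 0.399
```

Emit:
move_arm:
  steps:
    - {"offset": [0,0,0],"delta_rot": [0,0,0.07]}
    - {"offset": [0,0,0],"delta_rot": [0,0,0.14]}
    - {"offset": [0,0,0],"delta_rot": [0,0,0.21]}
    - {"offset": [0,0,0],"delta_rot": [0,0,0.28]}
    - {"offset": [0,0,0],"delta_rot": [0,0,0.35]}
    - {"offset": [0,0,0],"delta_rot": [0,0,0.42]}
    - {"offset": [0,0,0],"delta_rot": [0,0,0.49]}
    - {"offset": [0,0,0],"delta_rot": [0,0,0.56]}
    - {"offset": [0,0,0],"delta_rot": [0,0,0.63]}
    - {"offset": [0,0,0],"delta_rot": [0,0,0.7]}
    - {"offset": [0,0,0],"delta_rot": [0,0,0.7]}
    - {"offset": [0,0,0],"delta_rot": [0,0,0.7]}

```text
clock: 24.07
position: [0.5589, 0.0945, 0.2293]
ee_rot: [0.987, 0.16, -0.0, 0.0]
ft_force: [-0.1, -0.0, -0.0]
grip_width: 0.398
```

```bash
python3 - <<'E'
from h import *
sent([.17,-.33,-.09],[0,0,.7]);sent([0,0,0],[0,0,.7]);st(); save('wrist','w17');P=camera_params('wrist')
json.dump({k:np.asarray(v).tolist() for k,v in P.items()},open('P17.json','w'))
E
```

```text
t 24.07 pos [0.5589, 0.0945, 0.2293] err mm [0.1, -0.3, -0.2] roterr [0.0, -0.0, -0.006] F [-0.1, -0.0, -0.0] g 0.398 j [0.29, 0.27, -0.63, 1.61, 0.16, 1.32, -1.62] m [-0.1499, 0.0293, 0.2293]
```

View pics/w17.png

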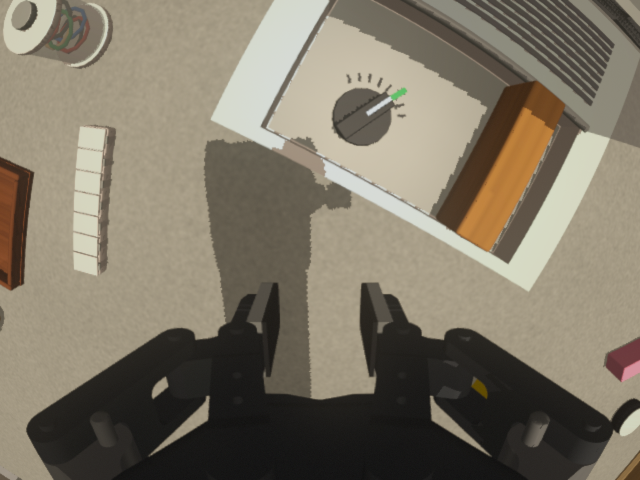

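```bash
python3 - <<'E'
from h import *
im=cv2.imread('pics/w17.png')[65:155,320:420]; cv2.imwrite('pics/w17k.png',cv2.resize(im,None,fx=6,fy=6,interpolation=cv2.INTER_CUBIC))
P=json.load(open('P17.json')); P['world_from_camera']=np.array(P['world_from_camera'])
full=cv2.imread('pics/w17.png').astype(int); b,g,r=full[...,0],full[...,1],full[...,2]
sub=np.zeros(b.shape,bool); sub[65:155,320:420]=1
gm=sub&(g>r+35)&(g>b+35); ys,xs=np.nonzero(gm)
G=np.array([w2m(atz('wrist',(x,y),.114,P))[:2] for x,y in zip(xs,ys)])*1e3
sub[:]=0; sub[90:118,362:392]=1
wm=sub&(b>165)&(r>165)&~gm; ys,xs=np.nonzero(wm); print(len(G),len(xs),xs.min(),xs.max(),ys.min(),ys.max())
W=np.array([w2m(atz('wrist',(x,y),.137,P))[:2] for x,y in zip(xs,ys)])*1e3
def ax(A):
    u=np.linalg.svd(A-A.mean(0))[2][0]; u*=np.sign(u[0]); return A.mean(0).round(2),np.degrees(np.arctan2(u[1],u[0])).round(1)
print('green',ax(G),'white',ax(W))
gc=G.mean(0)
for K in [(-64.2,41.5),(-65,42.5),(-64.2,42)]:
    d=gc-K; w=W.mean(0)-K; print(K,np.hypot(*d).round(1),np.degrees(np.arctan2(d[1],d[0])).round(1),'white',np.hypot(*w).round(1),np.degrees(np.arctan2(w[1],w[0])).round(1))
for d in place_of('wrist','knob_grip')[:1]: print(d['p'],w2m(atz('wrist',d['uv'],.1305,P)))
E
```

```text
97 148 367 391 90 114
green (array([-37.55,  27.78]), np.float64(-27.9)) white (array([-53.11,  37.97]), np.float64(-14.7))
(-64.2, 41.5) 30.0 -27.3 white 11.6 -17.7
(-65, 42.5) 31.1 -28.2 white 12.7 -20.9
(-64.2, 42) 30.2 -28.1 white 11.8 -20.0
0.85 [-0.06408433  0.04291434  0.1305    ]
```

View pics/w17k.png

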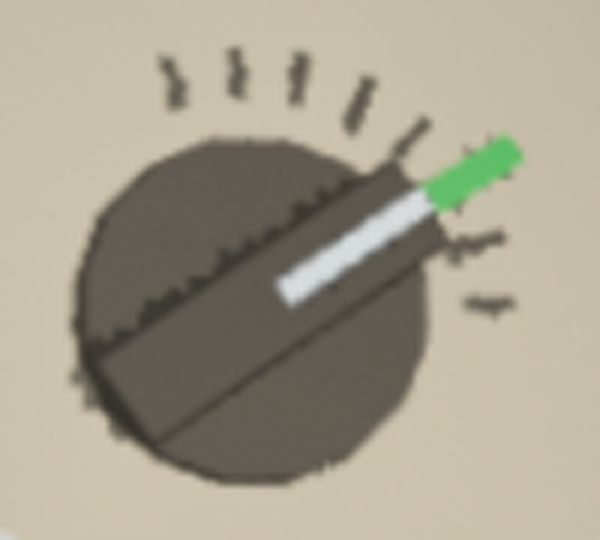

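```bash
python3 - <<'E'
from h import *
P=json.load(open('P17.json')); P['world_from_camera']=np.array(P['world_from_camera'])
f=lambda u,v,z:w2m(atz('wrist',(320+u/6-.4,65+v/6-.4),z,P))[:2]*1e3
A=lambda d:round(np.degrees(np.arctan2(d[1],d[0])),1)
a,b=f(285,293,.137),f(428,200,.137); print('white',a,b,A(b-a))
print('edge1',A(f(395,163,.137)-f(100,358,.137)),'edge2',A(f(445,245,.137)-f(160,442,.137)))
c=(f(395,163,.137)+f(100,358,.137)+f(445,245,.137)+f(160,442,.137))/4
m=f(475,172,.114); print('centre',c,'mark',m,A(m-c),'mark axis',A(f(515,148,.114)-f(436,197,.114)))
E
```

```text
white [-62.97682095  41.66818723] [-47.11993569  33.46547557] -27.4
edge1 -27.2 edge2 -26.2
centre [-64.07357368  42.11151572] mark [-37.25411995  27.59324511] -28.4 mark axis -28.0
```

The pointer is at about -27° and the mark at -28°, so they are aligned within about 1°. Last, an overall look.

```bash
python3 - <<'E'
from h import *
save('scene','c18');save('side','s18');st()
a=cv2.imread('pics/c18.png');b=cv2.imread('pics/s18.png'); cv2.imwrite('pics/f18.png',np.hstack([cv2.resize(a[80:420,140:520],(400,358)),cv2.resize(b[140:480,60:480],(400,324))[:,:] if 0 else cv2.resize(b[130:470,60:440],(400,358))]))
E
```

```text
t 24.27 pos [0.5588, 0.0947, 0.2294] err mm [0.0, -0.1, -0.1] roterr [0.0, -0.0, -0.003] F [0.1, 0.4, -0.6] g 0.4 j [0.29, 0.27, -0.63, 1.61, 0.16, 1.32, -1.62] m [-0.1501, 0.0294, 0.2294]
```

View pics/f18.png

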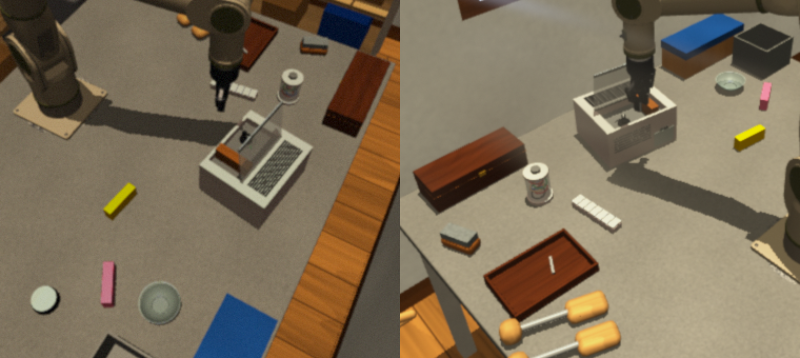

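The flap is propped on the block, the other items are where they were, and the arm is clear. I'll hand in.

```bash
python3 - <<'E'
from h import *
print(manip.hand_in())
E
```

```text
the job is handed in; nothing more can be done
None
```

The job is done and handed in at about 24 s. The cedar block props the flap open, and the knob pointer is at the green mark.

**What I did:** I lifted the flap by its lip with the block's rear edge, lowered the block front to back into the empty side of the recess, and released it. I then gripped the knob bar and turned it clockwise by about 67°.

**What the last checks showed:**
- **Flap and block:** in the pictures the block sits level in the recess and the flap leans on it. I did not measure the final flap angle.
- **Knob:** the white pointer measured about -27° and the mark about -28°, so it is within about 1°, possibly a hair short.
- **Other items:** the other objects looked unmoved, and the arm was clear with about 0 N on it.

**What went less than smoothly:** while the block was going in tilted, its front face touched the front wall's top edge with about 8 N. I backed off and lowered it at a smaller tilt. It met the recess floor with about 5 N. My wrist-camera estimate of the knob axis was off by 1 to 2 mm; the gripper centred itself on the bar, and I corrected for this before turning.

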